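# Pack the glue stick lying down

### The job

Pack the glue stick, which stands under the low plywood shelf, into the card packing insert, so that it lies level in the notches of both cross ribs, either way round. Grip it where it stands and lift it out from under the shelf, then, still gripping it, press one of its ends on the bare bench top so that it swings flat between the fingers; lift it, carry it level to the insert, lay it in and let go. Never let go of it on the way, press gently, and leave the thread spool, the eraser and the tape measure where they are.

Things in the scene. Friction and masses are not known exactly. Their poses are not given: they have to be found in the camera images.
- glue_centre (a point): centre of the glue stick (loose, 25 to 60 g, round, 92 mm long), on its axis 46 mm from either flat end. z axis from base to cap. Barrel 25 mm across for 62 mm from the base, cap 26.6 mm across for the other 30 mm. It stands on its base on the bench under the shelf, cap up
- riser: low fixed plywood shelf on the bench; origin on the bench under its board's middle; x from open front to back. Board 130 (x) by 360 mm, underside 165, top 180 mm up; legs inside at y = -165 and +165; rail under the back edge; small things fixed on top, to 230 mm. It overhangs stick and spool (near y = -75 and +75, either way): reach in with the gripper leaning back 32 to 45 degrees
- lane (a point): where the glue stick's centre must lie in the fixed card insert, 33 mm above the bench; x axis = the lane, along which the stick must lie, z up. Tray 132 (x) by 150 mm (y), rim 14 mm, floor 4 mm high. Two cross ribs 8 mm thick at x = -31 and +31 mm (54 mm clear between), y -34 to +34 mm, each with a notch
- spool_centre (a point): thread spool with wooden flanges (bystander, loose, 31 mm diameter, 60 mm high), standing under the shelf; point at its centre, 30 mm up
- rubber: eraser, 20 x 42 x 13 mm (bystander, loose), lying on the bench; origin at the centre of its underside
- measure: tape measure, 68 x 71 x 35 mm (bystander, loose), lying on the bench; origin at the centre of its underside
- glue: the same glue stick; origin at the centre of its base face, z axis towards the cap. Pinched with about 20 N near its middle, it pivots between the pads when one end is pushed with 5 to 15 N, and keeps its angle when carried
- spool: the thread spool; origin at the centre of its underside
- side_table: the bench; its top is the plane z = 0
- board_edge (a point): middle of the shelf board's lower front edge, 165 mm above the bench, axes as the shelf's; the glue stick and the spool stand with their axes 22 to 28 mm behind (+x of) this edge
- insert: the card insert; origin on the bench, 33 mm under the lane point, same axes. Each rib's notch is 30 mm wide with a flat bottom 20 mm above the bench; its sides are upright to 30 mm, then flare at 45 degrees to 49 mm wide at the rib's top, 39 mm above the bench
Mind the look-alikes: they are no part of the job. Of the things that look like the glue, the smaller one is meant.

How it is judged:
On the way, in this order (a step that is already met when the one before it is completed fails the run):
1. the glue stick is gripped where it stands under the shelf and lifted off the bench (base 5 mm up, before it is 60 mm from its start) (contact force between the fingers and glue above 1 N and height (world z) of glue_centre above 0.051 m and distance of glue_centre from where it was at the start of the episode below 0.06 m and angle between glue's own z axis and vertical below 0.5 rad), for 0.05 s.
2. away from the shelf, held in the fingers and leaning 25 to 72 degrees from upright, it is pressed with one end on the bench top (contact force between the fingers and glue above 1 N and contact force between glue and side_table above 1.5 N and angle between glue's own z axis and vertical between 0.44 and 1.25 rad and distance of glue_centre from where it was at the start of the episode above 0.06 m), for 0.05 s.
3. still gripped, it is held lying level (within 15 degrees) with its centre at least 50 mm above the bench (contact force between the fingers and glue above 1 N and height (world z) of glue_centre above 0.05 m and angle between glue's own z axis and vertical between 1.309 and 1.833 rad), for 0.2 s.
At the end, for the whole second after the job is handed in: the glue stick lies at rest in both notches of the insert, either way round: its centre within 13 mm along the lane, 6 mm across it and 4 mm in height of the lane point, its axis within 0.1 rad of the lane; spool, eraser and tape measure are within 20 mm of where they stood (x of glue_centre in the frame of lane between -0.013 and 0.013 m and y of glue_centre in the frame of lane between -0.006 and 0.006 m and z of glue_centre in the frame of lane between -0.004 and 0.004 m and angle between the z axis of glue_centre and the x axis of lane, either way round below 0.1 rad and linear speed of glue below 0.02 m/s and distance of each of spool_centre, rubber, measure from where it was at the start of the episode below 0.02 m); the robot touches nothing.
It fails at once if the glue stick is pressed on the bench with more than 40 N (contact force between glue and side_table above 40 N).
It fails at once if the spool is knocked over or moved more than 20 mm (distance of spool_centre from where it was at the start of the episode above 0.02 m or angle between spool's own z axis and vertical above 0.5 rad).
It fails at once if the eraser or the tape measure is moved more than 20 mm (distance of any of rubber, measure from where it was at the start of the episode above 0.02 m).
It fails at once if the glue stick is let go on the way (lies or stands on the bench, untouched by the fingers, more than 60 mm from its start) (distance of glue_centre from where it was at the start of the episode above 0.06 m and contact force between glue and side_table above 0.1 N and contact force between the fingers and glue below 0.05 N).
It also fails if it takes over 67 s, if anything falls off the work surface, if the arm or the gripper's body presses on something with over 40 N, if the wrist force passes 120 N, or if a joint passes its speed limit or range.

### The arm

A 7-joint arm with a two-finger parallel gripper is mounted at the origin on a cart in front of the work surface, level with it; the furniture and walls round the work are solid. World frame = base frame: x ahead of the robot, y to its left, z up, the work surface at z = 0. Lengths are in m, angles in rad, forces in N, time in s.
With the tool pointing down it reaches from about 0.425 to 0.875 m from the base axis. Payload 4.7 kg.
Tool frame: the origin (TCP) lies between the finger pads; the fingertips stand 22 mm ahead of it and the grasp point (between the pads) lies 3 mm ahead of it; z points along the fingers, y is the line along which they close (so a half turn about z gives the same grasp; the last joint's range is limited). The gripper opens to 87 mm and grips with 3 to 60 N. Pads are 19 mm wide; open, the fingers measure 117 mm over their backs; the gripper's body (75 mm by 190 mm) begins 51 mm behind the grasp point.
Start: joints at [-1.278, 0.321, -0.07, 1.45, 0.023, 1.371, -0.057], TCP at [0.179, 0.625, 0.245] pointing down, gripper open.
Joint ranges: [-2.86, 2.86], [-0.3, 2.09], [-1.38, 1.24], [0.06, 2.45], [-1.56, 4.7], [0.09, 2.05], [-2.69, 2.69]. Speed limits (rad/s): [2.57, 2.57, 3.14, 3.14, 3.14, 3.14, 3.14].

### API

Orientations are given as a 3x3 rotation matrix whose columns are the frame's x, y, z axes.
In Python, from rig import arm gives the robot as it stands.
- The arm moves only by the tool send_rows, never from a script. Its argument "steps" is a list of rows, each an object with "offset": the shift along the tool's x, y, z in m, a list of three; "turn": the turn about the tool's z in degrees. In form: [{"offset": [dx, dy, dz], "turn": turn}, ...]. A call has 1 to 20 rows; each row is the pose to reach, as a shift and turn from the pose commanded when the call began, along the tool's axes at that moment; what a row does not reach only later rows make up. A row lasts 1/12 s, in which the tool goes at most 41.7 mm and 7.16 degrees, less where a joint would pass 70% of its speed; a pose out of reach is approached as far as the arm can. A call with a gripper value outside its range is refused whole. "gripper" is the closure, from 0 (fully open) to 1 (shut), set as the call begins (left out, the last holds). The fingers move at their own pace and stop on an object; "squeeze" is the grip in N (left out, the last holds). Time passes only in rows, so rows that repeat a pose let the fingers close. It gives the time, the measured TCP pose, the force, the opening and the grip force at its end, in the units of the state.
- arm.state(): the state, without advancing time (a new reading comes with each control period).
- arm.get_image(name): name is "side" or "top" or "wrist"; returns (picture, depth): 480x640x3 uint8, blue, green, red; 480x640 float32, m along the optical axis (not along the pixel's ray), 0 where there is no reading.
- arm.camera_info(name): a dict with "camera_matrix" (3x3 intrinsics, pixels), "rvec" (rotation vector, rad) and "tvec" (3), from world to camera coordinates, as OpenCV has them; the wrist camera has in their place "hand_eye" (4x4, takes a point from camera to tool coordinates, whose origin is the TCP and whose axes are the flange's). Camera axes: x right, y down, z forward; pixel columns grow to the right and rows downward; lengths in m; the calibration is good to about 2 mm. The wrist camera is an equidistant fisheye: a pixel r from the principal point sees the ray r / f radians off the axis. A picture is of the moment at which its call begins: read the wrist's pose just before it. camera_info takes no time and is no camera call.
- arm.job_done(): hands the job in; it is judged then, once.
Trained networks look in the newest picture that a camera, given by its name, has taken for a name from the list of things; names that differ only in an ending like _2 or _b are one class to them, and where a whole thing is asked for, a point or a joint stands for the part that bears it (a point fixed in the world has none). Each returns a list of dicts, best first, with "p" (0 to 1); they miss things now and then, are a little off and sometimes report something else, mostly with a low value. They report only what shows in the picture. A call takes as long as a camera call. They do not tell look-alikes from the thing itself.
- arm.look_for(camera, target): "rect" ([centre column, centre row, width, height] in pixels, round what is visible of it).
The state is a dict: "time": time; "qpos": joint angles; "joint_vel": joint speeds; "joint_torque": joint torques, N m; "tcp_pos": TCP position; "tool_rot": TCP orientation; "ft_force": force on the tool from outside, world axes, zero at the start; "ft_torque": the same for the moment, N m; "gripper_width": opening from 0.0 (shut) to 1.0 (fully open); "grip_force": force on a finger pad.
Only numpy, scipy, OpenCV 4.12 (cv2) and the standard library are available. Lean on these libraries where they do the work, as an engineer would, in place of code of your own. Each camera call takes 0.05 s, during which the arm holds its last target. There are 200 camera calls.

## Working session

There is one attempt and no reset: what is moved stays moved. The work goes in short steps, Python scripts to look and compute and a tool call to move; the robot and the scene stay as the last step left them, time stands still between calls to the robot, and variables do not carry over. Pictures are saved under pics/ and viewed, at most 10 in all, crops included, and the job is handed in when it is done.

Besides the shell and the picture viewer there is one more tool, called after "Request:" as a command line: name --argument value ..., lists and objects as JSON in quotes. send_rows: Moves the arm, as the interface text tells. Its arguments: {"type":"object","properties":{"steps":{"type":"array"},"gripper":{"type":"number"},"squeeze":{"type":"number"}},"required":["steps"]}

```bash
ls; mkdir -p pics
python3 - <<'E'
from rig import arm
import cv2,numpy as np
np.set_printoptions(precision=3,suppress=True)
s=arm.state();print(s['time'],s['tcp_pos'],s['tool_rot'],s['gripper_width'])
for n in("side","top","wrist"):
    im,d=arm.get_image(n);cv2.imwrite(f"pics/{n}0.png",im);np.save(f"pics/{n}0.npy",d)
    print(n,arm.camera_info(n))
    for t in("glue","spool","riser","insert","rubber","measure"):
        print(t,[(round(r["p"],2),np.round(r["rect"]).tolist()) for r in arm.look_for(n,t)][:4])
E
```

```text
pics
0.0 [0.179 0.624 0.243] [[-0.961  0.275 -0.   ]
 [ 0.275  0.961 -0.002]
 [-0.    -0.002 -1.   ]] 1.0037695819155545
side {'camera_matrix': array([[454.034,   0.   , 320.914],
       [  0.   , 454.034, 245.891],
       [  0.   ,   0.   ,   1.   ]]), 'rvec': array([ 1.041, -2.484,  0.986]), 'tvec': array([0.37 , 0.118, 0.772])}
glue [(0.96, [253.0, 174.0, 18.0, 38.0]), (0.89, [317.0, 164.0, 19.0, 59.0]), (0.3, [414.0, 131.0, 85.0, 47.0])]
spool [(0.8, [196.0, 208.0, 19.0, 27.0]), (0.54, [414.0, 130.0, 84.0, 49.0])]
riser [(0.61, [200.0, 162.0, 203.0, 168.0])]
insert [(0.68, [414.0, 132.0, 83.0, 46.0])]
rubber [(0.6, [253.0, 252.0, 15.0, 17.0])]
measure [(0.72, [323.0, 120.0, 29.0, 26.0])]
top {'camera_matrix': array([[491.212,   0.   , 317.894],
       [  0.   , 491.212, 240.683],
       [  0.   ,   0.   ,   1.   ]]), 'rvec': array([ 1.927, -1.813,  0.549]), 'tvec': array([-0.063,  0.312,  1.021])}
glue [(0.85, [290.0, 187.0, 18.0, 39.0]), (0.19, [208.0, 158.0, 7.0, 12.0])]
spool [(0.4, [208.0, 159.0, 12.0, 19.0])]
riser [(0.74, [246.0, 132.0, 117.0, 95.0])]
insert [(0.71, [419.0, 208.0, 61.0, 46.0])]
rubber [(0.62, [244.0, 133.0, 115.0, 98.0])]
measure [(0.59, [364.0, 154.0, 28.0, 25.0])]
wrist {'camera_matrix': array([[371.648,   0.   , 321.286],
       [  0.   , 371.648, 236.471],
       [  0.   ,   0.   ,   1.   ]]), 'hand_eye': array([[ 0.   , -0.963, -0.271,  0.074],
       [ 1.   ,  0.001, -0.001, -0.   ],
       [ 0.002, -0.271,  0.963, -0.14 ],
       [ 0.   ,  0.   ,  0.   ,  1.   ]])}
glue []
spool []
riser [(0.66, [8.0, 454.0, 16.0, 34.0])]
insert [(0.57, [10.0, 455.0, 15.0, 32.0])]
rubber []
measure []
```

View pics/side0.png

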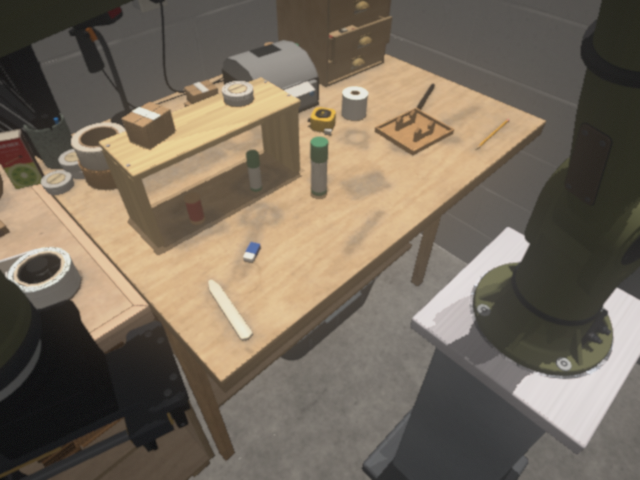

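View pics/top0.png

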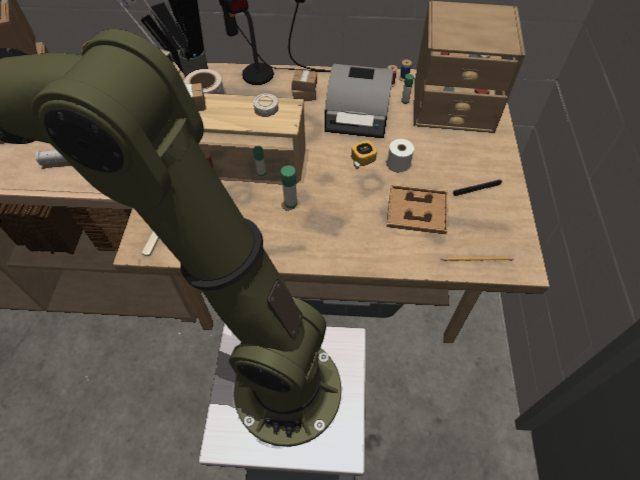

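The small glue stick stands under the shelf, at side (253,174) and top (259,160). The taller look-alike is in front of it, at side (317,164). The spool is at side (195,208), the eraser at (253,252), the insert at side (414,131) and top (418,209).

```bash
cat > h.py <<'E'
import numpy as np,cv2
from rig import arm
np.set_printoptions(precision=4,suppress=True)
def cam(n):
    c=arm.camera_info(n);return c['camera_matrix'],cv2.Rodrigues(c['rvec'])[0],c['tvec']
def bp(n,uv,d):
    K,R,t=cam(n);uv=np.atleast_2d(uv).astype(float);d=np.atleast_1d(d)
    c=np.c_[(uv-K[:2,2])/K[0,0],np.ones(len(uv))]*d[:,None];return (c-t)@R
def onplane(n,uv,z):
    K,R,t=cam(n);uv=np.atleast_2d(uv).astype(float)
    r=np.c_[(uv-K[:2,2])/K[0,0],np.ones(len(uv))]@R;o=-R.T@t
    return o+r*((z-o[2])/r[:,2])[:,None]
def tri(a,ua,b,ub):
    P=[k@np.c_[R,t] for k,R,t in(cam(a),cam(b))]
    x=cv2.triangulatePoints(P[0],P[1],np.float64(ua).T,np.float64(ub).T);return (x[:3]/x[3]).T
def proj(n,p):
    K,R,t=cam(n);return cv2.projectPoints(np.float64(np.atleast_2d(p)),R,t,K,None)[0][:,0]
def cloud(n,d):
    v,u=np.nonzero(d>0);return np.c_[u,v],bp(n,np.c_[u,v],d[v,u])
E
python3 - <<'E'
from h import *
D={n:np.load(f'pics/{n}0.npy') for n in('side','top')}
for n,pts in dict(side=dict(glue=(253,174),big=(318,175),spool=(195,208),rub=(253,252),tape=(323,120),ins=(414,131)),top=dict(glue=(259,162),big=(290,190),tape=(364,154),ins=(419,212))).items():
    for k,p in pts.items(): print(n,k,bp(n,p,D[n][p[1],p[0]]))
# board from both clouds
for n in D:
    uv,P=cloud(n,D[n])
    m=(abs(P[:,2]-.18)<.006)&(P[:,0]>.3)&(P[:,0]<1.1)&(P[:,1]>-.1)&(P[:,1]<.7)
    if n=='side': m&=(uv[:,0]<310)
    else: m&=(uv[:,0]>190)&(uv[:,0]<310)
    print(n,m.sum(),cv2.minAreaRect(P[m][:,:2].astype(np.float32)))
    im=cv2.imread(f'pics/{n}0.png')
    x,y,w,h=(370,90,90,70) if n=='side' else (380,175,75,65)
    cv2.imwrite(f'pics/c_{n}.png',cv2.resize(im[y:y+h,x:x+w],None,fx=5,fy=5,interpolation=2))
a=[cv2.imread(f'pics/c_{n}.png') for n in D]
H=max(i.shape[0] for i in a)
o=np.hstack([cv2.copyMakeBorder(i,0,H-i.shape[0],0,5,0) for i in a]);o=cv2.resize(o,None,fx=.94,fy=.94);print(o.shape);cv2.imwrite('pics/c.png',o)
E
```

```text
side glue [[0.5867 0.1399 0.0467]]
side big [[0.4823 0.0517 0.055 ]]
side spool [[0.586  0.2851 0.0428]]
side rub [[0.4416 0.2615 0.0115]]
side tape [[ 0.6455 -0.1261  0.036 ]]
side ins [[ 0.4645 -0.2561  0.031 ]]
top glue [[0.5852 0.1309 0.058 ]]
top big [[0.4759 0.0363 0.0787]]
top tape [[ 0.6477 -0.1485  0.0399]]
top ins [[ 0.48   -0.2946  0.0082]]
side 7689 ((0.8265964388847351, 0.1735960841178894), (0.5403826832771301, 0.5245382189750671), 89.28413391113281)
top 3641 ((0.8263452649116516, 0.1964678317308426), (0.534439206123352, 0.3456377387046814), 1.7696490287780762)
(329, 785, 3)
```

View pics/c.png

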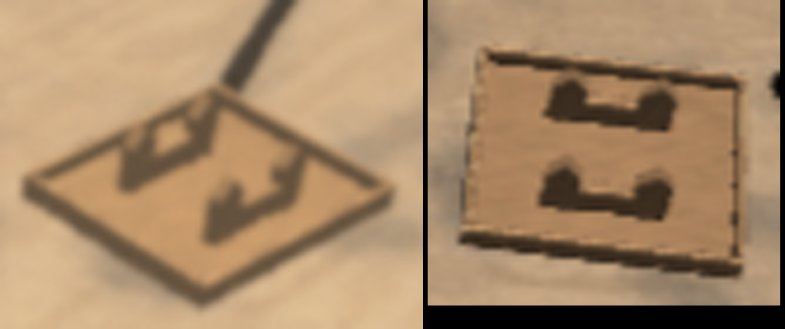

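The crops show the tray with its two ribs separated along world x, so the lane runs roughly radially. Rim corners are readable in both views.

Run:
```python
from h import *
D={n:np.load(f'pics/{n}0.npy') for n in('side','top')}
s=np.array([[27,182],[215,87],[392,190],[203,297]])/4.7+[370,90]
t=np.array([[741,262],[743,80],[484,50],[462,237]])-[427.7,0];t=t/4.7+[380,175]
# order guess: side left/top/right/bottom  <-> top-view corners; pick by plane
S=onplane('side',s,.014);T=onplane('top',t,.014);print(S[:,:2],'\n',T[:,:2])
for A in(S,T):
    r=cv2.minAreaRect(A[:,:2].astype(np.float32));print(r,A.mean(0))
for n in D:
    uv,P=cloud(n,D[n])
    m=(abs(P[:,2]-.18)<.005)&(P[:,0]>.5)&(P[:,0]<.82)&(P[:,1]>-.1)&(P[:,1]<.5)
    Q=P[m];lab=(cv2.morphologyEx(np.uint8(np.zeros((480,640))),0,None))
    lab[uv[m][:,1],uv[m][:,0]]=1
    k,L,st,c=cv2.connectedComponentsWithStats(lab);j=1+np.argmax(st[1:,4]);q=Q[L[uv[m][:,1],uv[m][:,0]]==j]
    print(n,len(q),st[j],cv2.minAreaRect(q[:,:2].astype(np.float32)))
    # front edge fit: min x per y bin
    b=np.arange(-.05,.4,.01);e=[(y+.005,np.percentile(q[(q[:,1]>y)&(q[:,1]<y+.01),0],1)) for y in b if ((q[:,1]>y)&(q[:,1]<y+.01)).sum()>15]
    e=np.array(e);print('front',np.polyfit(e[:,0],e[:,1],1),e[[0,-1]])
    # things under the shelf
    m=(P[:,2]>.01)&(P[:,2]<.15)&(P[:,0]>.5)&(P[:,0]<.65)&(P[:,1]>.05)&(P[:,1]<.36)
    for y in np.arange(.05,.36,.01):
        g=P[m&(P[:,1]>y)&(P[:,1]<y+.01)]
        if len(g):print(f'{y:.2f} n{len(g)} minx {g[:,0].min():.3f} med {np.median(g[:,0]):.3f} z {g[:,2].min():.3f} {g[:,2].max():.3f}')
K=tri('side',[(253,174)],'top',[(259,160.5)]);print('glue tri',K)
```

```text
[[ 0.5513 -0.2184]
 [ 0.5409 -0.3686]
 [ 0.4122 -0.3527]
 [ 0.423  -0.203 ]] 
 [[ 0.42   -0.3594]
 [ 0.5466 -0.3709]
 [ 0.5606 -0.226 ]
 [ 0.428  -0.2115]]
((0.4819376468658447, -0.28580933809280396), (0.15656349062919617, 0.12952038645744324), 85.8478775024414) [ 0.4818 -0.2857  0.014 ]
((0.48724403977394104, -0.29157745838165283), (0.14795640110969543, 0.13342507183551788), 84.48112487792969) [ 0.4888 -0.292   0.014 ]
side 6397 [  98   77  202  101 6397] ((0.6343145966529846, 0.19866570830345154), (0.360978364944458, 0.13303832709789276), 87.8993911743164)
front [0.0353 0.563 ] [[0.025  0.5644]
 [0.375  0.5765]]
0.05 n35 minx 0.500 med 0.504 z 0.011 0.129
0.12 n88 minx 0.582 med 0.585 z 0.011 0.095
0.13 n181 minx 0.580 med 0.584 z 0.010 0.095
0.14 n191 minx 0.583 med 0.591 z 0.011 0.095
0.26 n24 minx 0.591 med 0.594 z 0.011 0.062
0.27 n119 minx 0.583 med 0.589 z 0.010 0.062
0.28 n162 minx 0.584 med 0.588 z 0.010 0.062
0.29 n119 minx 0.588 med 0.596 z 0.010 0.063
top 3063 [ 197   93  106   44 3063] ((0.6341699361801147, 0.15175938606262207), (0.2635861933231354, 0.13570228219032288), 87.87845611572266)
front [0.0959 0.5584] [[0.025  0.5666]
 [0.275  0.6203]]
0.05 n7 minx 0.503 med 0.506 z 0.127 0.130
0.12 n119 minx 0.582 med 0.591 z 0.010 0.097
0.13 n107 minx 0.582 med 0.586 z 0.010 0.098
0.14 n43 minx 0.584 med 0.590 z 0.010 0.098
0.26 n30 minx 0.593 med 0.600 z 0.012 0.065
0.27 n32 minx 0.588 med 0.599 z 0.031 0.068
0.28 n16 minx 0.602 med 0.614 z 0.056 0.066
glue tri [[0.5994 0.1342 0.042 ]]
```

Request:
send_rows --steps '[{"offset":[0,0,-0.03],"turn":7}]' --gripper 0

```text
time: 1.13
tcp_pos: [0.1782, 0.6219, 0.2682]
tool_rot: [[-0.92, 0.391, -0.003], [0.391, 0.92, -0.011], [-0.002, -0.012, -1.0]]
ft_force: [1.2, 0.3, -0.9]
gripper_width: 1.003
grip_force: 0.0
```

Request:
send_rows --steps '[{"offset":[0,0,-0.04],"turn":0},{"offset":[0,0,-0.08],"turn":0},{"offset":[0,0,-0.12],"turn":0},{"offset":[0,0,-0.16],"turn":0},{"offset":[0,0,-0.2],"turn":0},{"offset":[0,0,-0.24],"turn":0},{"offset":[0,0,-0.28],"turn":0}]'

```text
time: 1.72
tcp_pos: [0.1787, 0.6241, 0.5571]
tool_rot: [[-0.921, 0.39, 0.0], [0.39, 0.921, 0.001], [0.0, 0.001, -1.0]]
ft_force: [-0.4, 1.1, 1.3]
gripper_width: 0.997
grip_force: 0.0
```

```bash
python3 -c "
from h import *
s=arm.state();print(s['time'],s['qpos'],s['tcp_pos'],s['tool_rot'])"
```

```text
1.7167 [-1.3156  0.4127 -0.0338  0.7022  0.0152  2.0254 -0.17  ] [0.1787 0.6241 0.5571] [[-0.9207  0.3904  0.0004]
 [ 0.3904  0.9207  0.0013]
 [ 0.0002  0.0014 -1.    ]]
```

Request:
send_rows --steps '[{"offset":[0,0,-0.04],"turn":0},{"offset":[0,0,-0.08],"turn":0},{"offset":[0,0,-0.12],"turn":0},{"offset":[0,0,-0.12],"turn":0}]'

```text
time: 2.05
tcp_pos: [0.1722, 0.6013, 0.6034]
tool_rot: [[-0.921, 0.39, 0.015], [0.39, 0.919, 0.051], [0.006, 0.053, -0.999]]
ft_force: [-1.4, -0.7, 0.4]
gripper_width: 0.999
grip_force: 0.0
```

```bash
python3 -c "
from h import *
s=arm.state();print(s['time'],s['qpos'],s['tcp_pos'],s['tool_rot'])"
```

```text
2.05 [-1.4475  0.3623  0.2114  0.6786 -0.0859  2.053  -0.1238] [0.1722 0.6013 0.6034] [[-0.9206  0.3901  0.0152]
 [ 0.3904  0.9192  0.0513]
 [ 0.0061  0.0531 -0.9986]]
```

Request:
send_rows --steps '[{"offset":[0,0.04,-0.04],"turn":0},{"offset":[0,0.08,-0.08],"turn":0},{"offset":[0,0.12,-0.12],"turn":0},{"offset":[0,0.16,-0.16],"turn":0},{"offset":[0,0.2,-0.2],"turn":0}]'

```text
time: 2.47
tcp_pos: [0.198, 0.6458, 0.6033]
tool_rot: [[-0.921, 0.389, 0.027], [0.39, 0.916, 0.094], [0.012, 0.097, -0.995]]
ft_force: [0.9, -0.7, -0.3]
gripper_width: 0.998
grip_force: 0.0
```

```bash
python3 -c "
from h import *
s=arm.state();print(s['time'],s['qpos'],s['tcp_pos'],s['tool_rot'])"
```

```text
2.4667 [-1.3929  0.4717  0.1985  0.5245 -0.1088  2.0526 -0.1055] [0.198  0.6458 0.6033] [[-0.9208  0.3891  0.0274]
 [ 0.3899  0.9161  0.0941]
 [ 0.0116  0.0973 -0.9952]]
```

Request:
send_rows --steps '[{"offset":[0,0,-0.04],"turn":0},{"offset":[0,0,-0.08],"turn":0},{"offset":[0,0,-0.12],"turn":0},{"offset":[0,0,-0.16],"turn":0},{"offset":[0,0,-0.2],"turn":0},{"offset":[0,0,-0.24],"turn":0},{"offset":[0,0,-0.28],"turn":0},{"offset":[0,0,-0.32],"turn":0},{"offset":[0,0,-0.36],"turn":0},{"offset":[0,0,-0.4],"turn":0}]'

```text
time: 3.3
tcp_pos: [0.1727, 0.5637, 0.6629]
tool_rot: [[-0.921, 0.387, 0.044], [0.389, 0.91, 0.146], [0.017, 0.151, -0.988]]
ft_force: [-0.1, -0.7, 0.3]
gripper_width: 0.996
grip_force: 0.0
```

```bash
python3 -c "
from h import *
s=arm.state();print(s['time'],s['qpos'],s['tcp_pos'],s['tool_rot'])"
```

```text
3.3 [-1.4781  0.2672  0.2622  0.6762 -0.086   2.0526 -0.1059] [0.1727 0.5637 0.6629] [[-0.9211  0.3869  0.0435]
 [ 0.389   0.9096  0.1456]
 [ 0.0168  0.1511 -0.9884]]
```

Request:
send_rows --steps '[{"offset":[0,0.02,-0.04],"turn":0},{"offset":[0,0.06,-0.12],"turn":0},{"offset":[0,0.1,-0.2],"turn":0}]'

```text
time: 3.55
tcp_pos: [0.18, 0.5709, 0.6853]
tool_rot: [[-0.921, 0.384, 0.059], [0.388, 0.901, 0.195], [0.022, 0.203, -0.979]]
ft_force: [-0.1, -0.5, 0.0]
gripper_width: 0.999
grip_force: 0.0
```

Request:
send_rows --steps '[{"offset":[0,0.02,-0.04],"turn":0},{"offset":[0,0.06,-0.12],"turn":0},{"offset":[0,0.1,-0.2],"turn":0}]'

```text
time: 3.8
tcp_pos: [0.1853, 0.5725, 0.707]
tool_rot: [[-0.921, 0.381, 0.074], [0.388, 0.89, 0.24], [0.026, 0.249, -0.968]]
ft_force: [0.1, 0.2, -0.9]
gripper_width: 1.002
grip_force: 0.0
```

Request:
send_rows --steps '[{"offset":[0,0.2,-0.2],"turn":0}]'

```text
time: 3.88
tcp_pos: [0.1911, 0.5831, 0.7173]
tool_rot: [[-0.922, 0.379, 0.082], [0.386, 0.883, 0.268], [0.029, 0.278, -0.96]]
ft_force: [0.1, 0.8, -0.0]
gripper_width: 0.999
grip_force: 0.0
```

Request:
send_rows --steps '[{"offset":[0,0.2,-0.2],"turn":0}]'

```text
time: 3.97
tcp_pos: [0.1972, 0.5934, 0.7279]
tool_rot: [[-0.922, 0.376, 0.092], [0.386, 0.874, 0.297], [0.031, 0.309, -0.95]]
ft_force: [-0.3, 1.1, 0.0]
gripper_width: 1.0
grip_force: 0.0
```

```bash
python3 -c "
from h import *
s=arm.state();print(s['time'],s['qpos'],s['tcp_pos'],s['tool_rot'])"
```

```text
3.9667 [-1.3999  0.3484  0.2515  0.4309 -0.1292  2.0526 -0.0851] [0.1972 0.5934 0.7279] [[-0.9222  0.3758  0.0918]
 [ 0.3855  0.8735  0.2971]
 [ 0.0315  0.3093 -0.9504]]
```

```bash
cat >> h.py <<'E'
def off(*pts):
    s=arm.state();R=s['tool_rot'];p=s['tcp_pos']
    print('t',round(s['time'],2),'q',s['qpos'],'tcp',p,'z',R[:,2],'y',R[:,1])
    for q in pts: print(q,'->',R.T@(np.array(q)-p))
E
python3 -c "
from h import *
off((.58,.2,.58),(.52,-.29,.60))"
```

```text
t 3.97 q [-1.3999  0.3484  0.2515  0.4309 -0.1292  2.0526 -0.0851] tcp [0.1972 0.5934 0.7279] z [ 0.0918  0.2971 -0.9504] y [0.3758 0.8735 0.3093]
(0.58, 0.2, 0.58) -> [-0.5093 -0.2456  0.0588]
(0.52, -0.29, 0.6) -> [-0.6423 -0.69   -0.1113]
```

Request:
send_rows --steps '[{"offset":[-0.51,-0.25,0.06],"turn":-20},{"offset":[-0.51,-0.25,0.06],"turn":-20},{"offset":[-0.51,-0.25,0.06],"turn":-20},{"offset":[-0.51,-0.25,0.06],"turn":-20},{"offset":[-0.51,-0.25,0.06],"turn":-20},{"offset":[-0.51,-0.25,0.06],"turn":-20},{"offset":[-0.51,-0.25,0.06],"turn":-20},{"offset":[-0.51,-0.25,0.06],"turn":-20},{"offset":[-0.51,-0.25,0.06],"turn":-20},{"offset":[-0.51,-0.25,0.06],"turn":-20},{"offset":[-0.51,-0.25,0.06],"turn":-20},{"offset":[-0.51,-0.25,0.06],"turn":-20},{"offset":[-0.51,-0.25,0.06],"turn":-20},{"offset":[-0.51,-0.25,0.06],"turn":-20}]'

```text
time: 5.13
tcp_pos: [0.5806, 0.192, 0.5757]
tool_rot: [[-0.995, 0.042, 0.092], [0.068, 0.953, 0.295], [-0.075, 0.3, -0.951]]
ft_force: [0.7, 1.2, 1.3]
gripper_width: 1.002
grip_force: 0.0
```

```bash
python3 -c "
from h import *
off((.52,-.29,.60),(.5,-.29,.75))"
```

```text
t 5.13 q [-0.7111  0.1891  0.6508  1.0264 -0.4193  1.8197  1.3043] tcp [0.5806 0.192  0.5757] z [ 0.0915  0.2952 -0.9511] y [0.0424 0.953  0.2999]
(0.52, -0.29, 0.6) -> [ 0.0258 -0.4547 -0.1709]
(0.5, -0.29, 0.75) -> [ 0.0345 -0.4105 -0.3154]
```

Request:
send_rows --steps '[{"offset":[0.026,-0.455,-0.171],"turn":0},{"offset":[0.026,-0.455,-0.171],"turn":0},{"offset":[0.026,-0.455,-0.171],"turn":0},{"offset":[0.026,-0.455,-0.171],"turn":0},{"offset":[0.026,-0.455,-0.171],"turn":0},{"offset":[0.026,-0.455,-0.171],"turn":0},{"offset":[0.026,-0.455,-0.171],"turn":0},{"offset":[0.026,-0.455,-0.171],"turn":0},{"offset":[0.026,-0.455,-0.171],"turn":0},{"offset":[0.026,-0.455,-0.171],"turn":0},{"offset":[0.026,-0.455,-0.171],"turn":0},{"offset":[0.026,-0.455,-0.171],"turn":0}]'

```text
time: 6.13
tcp_pos: [0.5382, -0.1895, 0.5847]
tool_rot: [[-0.996, 0.041, 0.073], [0.061, 0.954, 0.295], [-0.057, 0.298, -0.953]]
ft_force: [0.9, 0.1, -1.2]
gripper_width: 0.999
grip_force: 0.0
```

```bash
python3 -c "
from h import *
off((.54,-.31,.75))
im,d=arm.get_image('top');cv2.imwrite('pics/top1.png',im)"
```

```text
t 6.13 q [ 0.4347  0.2658  0.0562  0.8748 -0.3558  2.0525  1.8497] tcp [ 0.5382 -0.1895  0.5847] z [ 0.0728  0.295  -0.9527] y [0.0414 0.9535 0.2984]
(0.54, -0.31, 0.75) -> [-0.0187 -0.0655 -0.1928]
```

Request:
send_rows --steps '[{"offset":[-0.075,-0.1,-0.17],"turn":0}]'

```text
time: 6.27
tcp_pos: [0.5419, -0.1966, 0.5806]
tool_rot: [[-0.997, 0.052, 0.061], [0.067, 0.956, 0.286], [-0.043, 0.289, -0.956]]
ft_force: [0.1, -0.7, 0.2]
gripper_width: 1.001
grip_force: 0.0
```

Request:
send_rows --steps '[{"offset":[-0.075,-0.1,-0.17],"turn":0}]'

```text
time: 6.35
tcp_pos: [0.5492, -0.1975, 0.5774]
tool_rot: [[-0.998, 0.044, 0.052], [0.057, 0.957, 0.283], [-0.037, 0.285, -0.958]]
ft_force: [1.4, 1.1, -1.2]
gripper_width: 1.002
grip_force: 0.0
```

Request:
send_rows --steps '[{"offset":[-0.075,-0.1,-0.17],"turn":0}]'

```text
time: 6.43
tcp_pos: [0.5553, -0.2058, 0.5786]
tool_rot: [[-0.998, 0.038, 0.059], [0.053, 0.959, 0.279], [-0.046, 0.282, -0.958]]
ft_force: [1.2, 1.4, -2.7]
gripper_width: 1.0
grip_force: 0.0
```

Request:
send_rows --steps '[{"offset":[-0.075,-0.1,-0.17],"turn":0}]'

```text
time: 6.52
tcp_pos: [0.5622, -0.2258, 0.5852]
tool_rot: [[-0.996, 0.035, 0.088], [0.058, 0.96, 0.274], [-0.074, 0.278, -0.958]]
ft_force: [1.3, 0.9, -0.3]
gripper_width: 0.999
grip_force: 0.0
```

Request:
send_rows --steps '[{"offset":[-0.075,-0.1,-0.17],"turn":0}]'

```text
time: 6.6
tcp_pos: [0.5677, -0.2471, 0.5921]
tool_rot: [[-0.992, 0.033, 0.119], [0.064, 0.961, 0.268], [-0.105, 0.274, -0.956]]
ft_force: [-0.4, -0.1, 0.1]
gripper_width: 0.999
grip_force: 0.0
```

Request:
send_rows --steps '[{"offset":[-0.075,-0.1,-0.17],"turn":0}]'

```text
time: 6.68
tcp_pos: [0.5711, -0.2695, 0.5984]
tool_rot: [[-0.988, 0.039, 0.148], [0.076, 0.963, 0.257], [-0.133, 0.265, -0.955]]
ft_force: [-0.2, -0.5, -0.5]
gripper_width: 0.993
grip_force: 0.0
```

```bash
python3 -c "
from h import *
off()"
```

```text
t 6.68 q [ 0.8166  0.4377 -0.538   0.6459 -0.0862  2.0526  1.7975] tcp [ 0.5711 -0.2695  0.5984] z [ 0.1479  0.2571 -0.955 ] y [0.0386 0.9634 0.2653]
```

Request:
send_rows --steps '[{"offset":[-0.07,-0.14,-0.15],"turn":0}]'

```text
time: 6.77
tcp_pos: [0.573, -0.295, 0.6024]
tool_rot: [[-0.984, 0.039, 0.175], [0.082, 0.966, 0.247], [-0.159, 0.257, -0.953]]
ft_force: [1.1, 0.1, 1.0]
gripper_width: 1.003
grip_force: 0.0
```

Request:
send_rows --steps '[{"offset":[-0.07,-0.14,-0.15],"turn":0}]'

```text
time: 6.85
tcp_pos: [0.5737, -0.3216, 0.6047]
tool_rot: [[-0.979, 0.043, 0.2], [0.09, 0.968, 0.235], [-0.183, 0.248, -0.951]]
ft_force: [0.9, -0.2, -0.7]
gripper_width: 1.001
grip_force: 0.0
```

Request:
send_rows --steps '[{"offset":[-0.07,-0.14,-0.15],"turn":0}]'

```text
time: 6.93
tcp_pos: [0.5734, -0.3467, 0.6076]
tool_rot: [[-0.973, 0.045, 0.225], [0.097, 0.97, 0.224], [-0.208, 0.24, -0.948]]
ft_force: [-0.2, -0.6, 0.1]
gripper_width: 0.999
grip_force: 0.0
```

Request:
send_rows --steps '[{"offset":[-0.07,-0.1,-0.2],"turn":0}]'

```text
time: 7.02
tcp_pos: [0.5696, -0.3641, 0.6149]
tool_rot: [[-0.967, 0.05, 0.25], [0.105, 0.972, 0.212], [-0.232, 0.231, -0.945]]
ft_force: [0.2, -1.6, -1.1]
gripper_width: 0.999
grip_force: 0.0
```

Request:
send_rows --steps '[{"offset":[-0.07,-0.1,-0.2],"turn":0}]'

```text
time: 7.1
tcp_pos: [0.5641, -0.3782, 0.6264]
tool_rot: [[-0.959, 0.052, 0.279], [0.11, 0.974, 0.198], [-0.261, 0.221, -0.94]]
ft_force: [-0.4, -0.5, 0.1]
gripper_width: 1.002
grip_force: 0.0
```

Request:
send_rows --steps '[{"offset":[-0.07,-0.1,-0.2],"turn":0}]'

```text
time: 7.18
tcp_pos: [0.5577, -0.3921, 0.6377]
tool_rot: [[-0.95, 0.054, 0.307], [0.115, 0.976, 0.183], [-0.289, 0.209, -0.934]]
ft_force: [-0.9, -0.2, -0.4]
gripper_width: 1.0
grip_force: 0.0
```

```bash
python3 -c "
from h import *
off()"
```

```text
t 7.18 q [ 0.8823  0.5249 -0.4164  0.4202 -0.1303  2.0527  1.9474] tcp [ 0.5577 -0.3921  0.6377] z [ 0.3066  0.1833 -0.934 ] y [0.0543 0.9763 0.2095]
```

Request:
send_rows --steps '[{"offset":[-0.07,-0.12,-0.2],"turn":0}]'

```text
time: 7.27
tcp_pos: [0.5502, -0.4078, 0.6477]
tool_rot: [[-0.941, 0.057, 0.333], [0.119, 0.979, 0.168], [-0.317, 0.198, -0.928]]
ft_force: [0.2, 0.2, -0.6]
gripper_width: 0.999
grip_force: 0.0
```

Request:
send_rows --steps '[{"offset":[-0.07,-0.12,-0.2],"turn":0}]'

```text
time: 7.35
tcp_pos: [0.5417, -0.4238, 0.6568]
tool_rot: [[-0.932, 0.062, 0.358], [0.124, 0.98, 0.153], [-0.342, 0.187, -0.921]]
ft_force: [0.5, 0.7, -0.3]
gripper_width: 1.002
grip_force: 0.0
```

Request:
send_rows --steps '[{"offset":[-0.07,-0.12,-0.2],"turn":0}]'

```text
time: 7.43
tcp_pos: [0.5325, -0.4387, 0.6661]
tool_rot: [[-0.922, 0.066, 0.382], [0.128, 0.982, 0.137], [-0.366, 0.175, -0.914]]
ft_force: [-0.5, -0.0, 0.2]
gripper_width: 0.997
grip_force: 0.0
```

Request:
send_rows --steps '[{"offset":[-0.07,-0.12,-0.2],"turn":0}]'

```text
time: 7.52
tcp_pos: [0.5223, -0.4528, 0.6757]
tool_rot: [[-0.911, 0.071, 0.406], [0.131, 0.984, 0.121], [-0.391, 0.164, -0.906]]
ft_force: [0.1, 0.2, -0.4]
gripper_width: 1.004
grip_force: 0.0
```

Request:
send_rows --steps '[{"offset":[-0.07,-0.12,-0.2],"turn":0}]'

```text
time: 7.6
tcp_pos: [0.5111, -0.4662, 0.6856]
tool_rot: [[-0.9, 0.077, 0.429], [0.134, 0.985, 0.105], [-0.415, 0.152, -0.897]]
ft_force: [1.1, -0.0, -0.3]
gripper_width: 1.0
grip_force: 0.0
```

Request:
send_rows --steps '[{"offset":[-0.07,-0.12,-0.2],"turn":0}]'

```text
time: 7.68
tcp_pos: [0.4989, -0.479, 0.696]
tool_rot: [[-0.888, 0.083, 0.452], [0.137, 0.987, 0.088], [-0.439, 0.14, -0.888]]
ft_force: [-0.0, -0.0, 0.5]
gripper_width: 0.999
grip_force: 0.0
```

Request:
send_rows --steps '[{"offset":[-0.07,-0.12,-0.2],"turn":0}]'

```text
time: 7.77
tcp_pos: [0.4858, -0.491, 0.7064]
tool_rot: [[-0.876, 0.09, 0.474], [0.139, 0.988, 0.07], [-0.462, 0.127, -0.878]]
ft_force: [0.2, -0.1, -0.1]
gripper_width: 0.997
grip_force: 0.0
```

```bash
python3 -c "
from h import *
off()"
```

```text
t 7.77 q [ 1.0403  0.5542 -0.3624  0.235  -0.2253  2.0527  2.0695] tcp [ 0.4858 -0.491   0.7064] z [ 0.4742  0.0702 -0.8776] y [0.0895 0.9878 0.1274]
```

Request:
send_rows --steps '[{"offset":[-0.1,-0.03,-0.2],"turn":0}]'

```text
time: 7.85
tcp_pos: [0.4771, -0.4912, 0.7211]
tool_rot: [[-0.864, 0.101, 0.493], [0.146, 0.988, 0.052], [-0.482, 0.117, -0.868]]
ft_force: [0.4, -0.9, -1.1]
gripper_width: 1.002
grip_force: 0.0
```

Request:
send_rows --steps '[{"offset":[-0.1,-0.03,-0.2],"turn":0}]'

```text
time: 7.93
tcp_pos: [0.4691, -0.4856, 0.7401]
tool_rot: [[-0.85, 0.105, 0.517], [0.144, 0.989, 0.036], [-0.507, 0.105, -0.855]]
ft_force: [0.1, -0.3, 0.5]
gripper_width: 1.0
grip_force: 0.0
```

Request:
send_rows --steps '[{"offset":[-0.1,0,-0.2],"turn":0}]'

```text
time: 8.02
tcp_pos: [0.4607, -0.4768, 0.7592]
tool_rot: [[-0.836, 0.111, 0.537], [0.144, 0.989, 0.019], [-0.529, 0.093, -0.843]]
ft_force: [0.8, -0.3, 0.0]
gripper_width: 1.0
grip_force: 0.0
```

Request:
send_rows --steps '[{"offset":[-0.1,0,-0.2],"turn":0}]'

```text
time: 8.1
tcp_pos: [0.4516, -0.4668, 0.7787]
tool_rot: [[-0.822, 0.117, 0.557], [0.142, 0.99, 0.003], [-0.551, 0.082, -0.83]]
ft_force: [-0.0, 0.0, -0.2]
gripper_width: 0.998
grip_force: 0.0
```

Request:
send_rows --steps '[{"offset":[-0.1,0.0,-0.2],"turn":0}]'

```text
time: 8.18
tcp_pos: [0.4419, -0.4575, 0.7969]
tool_rot: [[-0.808, 0.123, 0.576], [0.141, 0.99, -0.013], [-0.572, 0.071, -0.817]]
ft_force: [-0.0, 0.4, -0.5]
gripper_width: 1.0
grip_force: 0.0
```

Request:
send_rows --steps '[{"offset":[-0.1,0,-0.2],"turn":0}]'

```text
time: 8.27
tcp_pos: [0.4317, -0.4486, 0.8141]
tool_rot: [[-0.794, 0.13, 0.594], [0.141, 0.99, -0.028], [-0.592, 0.061, -0.804]]
ft_force: [-0.4, 0.2, 0.8]
gripper_width: 1.001
grip_force: 0.0
```

```bash
python3 -c "
from h import *
off()"
```

```text
t 8.27 q [ 1.111   0.4403 -0.3815  0.1745 -0.2953  2.0528  2.0174] tcp [ 0.4317 -0.4486  0.8141] z [ 0.5945 -0.0284 -0.8036] y [0.1299 0.9896 0.0612]
```

```bash
python3 -c "
from h import *
off((.6,-.05,.76))"
```

```text
t 8.27 q [ 1.111   0.4403 -0.3815  0.1745 -0.2953  2.0528  2.0174] tcp [ 0.4317 -0.4486  0.8141] z [ 0.5945 -0.0284 -0.8036] y [0.1299 0.9896 0.0612]
(0.6, -0.05, 0.76) -> [-0.0454  0.413   0.1323]
```

Request:
send_rows --steps '[{"offset":[-0.045,0.413,0.132],"turn":-6},{"offset":[-0.045,0.413,0.132],"turn":-6},{"offset":[-0.045,0.413,0.132],"turn":-6},{"offset":[-0.045,0.413,0.132],"turn":-6},{"offset":[-0.045,0.413,0.132],"turn":-6},{"offset":[-0.045,0.413,0.132],"turn":-6},{"offset":[-0.045,0.413,0.132],"turn":-6},{"offset":[-0.045,0.413,0.132],"turn":-6},{"offset":[-0.045,0.413,0.132],"turn":-6},{"offset":[-0.045,0.413,0.132],"turn":-6},{"offset":[-0.045,0.413,0.132],"turn":-6},{"offset":[-0.045,0.413,0.132],"turn":-6}]'

```text
time: 9.27
tcp_pos: [0.6001, -0.0416, 0.7581]
tool_rot: [[-0.805, 0.033, 0.593], [0.028, 0.999, -0.018], [-0.593, 0.002, -0.805]]
ft_force: [-0.4, 1.0, -0.4]
gripper_width: 1.001
grip_force: 0.0
```

Request:
send_rows --steps '[{"offset":[-0.2,0,-0.2],"turn":0}]'

```text
time: 9.35
tcp_pos: [0.6036, -0.0456, 0.7792]
tool_rot: [[-0.822, 0.039, 0.568], [0.027, 0.999, -0.029], [-0.568, -0.009, -0.823]]
ft_force: [1.6, 1.1, -2.0]
gripper_width: 0.997
grip_force: 0.0
```

Request:
send_rows --steps '[{"offset":[-0.2,0,-0.2],"turn":0}]'

```text
time: 9.43
tcp_pos: [0.6078, -0.0509, 0.822]
tool_rot: [[-0.807, 0.042, 0.589], [0.026, 0.999, -0.035], [-0.59, -0.013, -0.807]]
ft_force: [-0.9, 0.4, 3.9]
gripper_width: 1.0
grip_force: 0.0
```

Request:
send_rows --steps '[{"offset":[-0.2,0,-0.2],"turn":0}]'

```text
time: 9.52
tcp_pos: [0.6108, -0.0572, 0.8477]
tool_rot: [[-0.797, 0.033, 0.603], [0.02, 0.999, -0.028], [-0.604, -0.011, -0.797]]
ft_force: [-0.1, -1.8, 2.4]
gripper_width: 0.998
grip_force: 0.0
```

```bash
python3 -c "
from h import *
off()"
```

```text
t 9.52 q [ 0.364   0.2759 -0.7484  0.3583  0.4205  1.9064  1.514 ] tcp [ 0.6108 -0.0572  0.8477] z [ 0.6031 -0.0284 -0.7972] y [ 0.033   0.9994 -0.0106]
```

Request:
send_rows --steps '[{"offset":[-0.2,0,-0.15],"turn":0}]'

```text
time: 9.6
tcp_pos: [0.6123, -0.0577, 0.8615]
tool_rot: [[-0.785, 0.038, 0.618], [0.003, 0.998, -0.059], [-0.62, -0.044, -0.784]]
ft_force: [1.1, 1.4, -0.2]
gripper_width: 1.001
grip_force: 0.0
```

Request:
send_rows --steps '[{"offset":[-0.2,0,-0.15],"turn":0}]'

```text
time: 9.68
tcp_pos: [0.609, -0.0449, 0.8746]
tool_rot: [[-0.772, 0.017, 0.635], [-0.027, 0.998, -0.06], [-0.635, -0.063, -0.77]]
ft_force: [-0.7, 1.1, 0.4]
gripper_width: 0.999
grip_force: 0.0
```

Request:
send_rows --steps '[{"offset":[-0.2,0,-0.15],"turn":0}]'

```text
time: 9.77
tcp_pos: [0.6035, -0.038, 0.8862]
tool_rot: [[-0.761, 0.009, 0.649], [-0.042, 0.997, -0.063], [-0.647, -0.075, -0.758]]
ft_force: [-0.3, 1.8, 1.4]
gripper_width: 1.0
grip_force: 0.0
```

Request:
send_rows --steps '[{"offset":[-0.2,0,-0.15],"turn":0}]'

```text
time: 9.85
tcp_pos: [0.5961, -0.0339, 0.8957]
tool_rot: [[-0.754, 0.007, 0.657], [-0.049, 0.997, -0.066], [-0.656, -0.082, -0.751]]
ft_force: [-0.7, 1.1, 2.0]
gripper_width: 1.001
grip_force: 0.0
```

```bash
python3 -c "
from h import *
off((.42,.15,.35))"
```

```text
t 9.85 q [ 0.1364  0.3531 -1.2393  0.1213  1.1549  2.0211  1.5832] tcp [ 0.5961 -0.0339  0.8957] z [ 0.6573 -0.0664 -0.7507] y [ 0.007   0.9966 -0.0821]
(0.42, 0.15, 0.35) -> [0.4815 0.2268 0.2816]
```

```bash
cat > k.py <<'E'
import numpy as np, itertools
from scipy.optimize import least_squares
from scipy.spatial.transform import Rotation as Ro
DT=[([-1.3156,.4127,-.0338,.7022,.0152,2.0254,-.17],[.1787,.6241,.5571],[0,.0014,-1]),
([-1.278,.321,-.07,1.45,.023,1.371,-.057],[.179,.625,.244],[0,0,-1]),
([-1.3999,.3484,.2515,.4309,-.1292,2.0526,-.0851],[.1972,.5934,.7279],[.0918,.2971,-.9504]),
([-.7111,.1891,.6508,1.0264,-.4193,1.8197,1.3043],[.5806,.192,.5757],[.0915,.2952,-.9511]),
([.8166,.4377,-.538,.6459,-.0862,2.0526,1.7975],[.5711,-.2695,.5984],[.1479,.2571,-.955]),
([1.111,.4403,-.3815,.1745,-.2953,2.0528,2.0174],[.4317,-.4486,.8141],[.5945,-.0284,-.8036]),
([.364,.2759,-.7484,.3583,.4205,1.9064,1.514],[.6108,-.0572,.8477],[.6031,-.0284,-.7972]),
([.1364,.3531,-1.2393,.1213,1.1549,2.0211,1.5832],[.5961,-.0339,.8957],[.6573,-.0664,-.7507])]
def fk(q,L,s):
    Z=lambda a:Ro.from_euler('z',a);Y=lambda a:Ro.from_euler('y',a);e=np.array([0,0,1.])
    h,a,b,c=L[:4];R=Z(-q[0]);p=h*e
    R=R*Y(q[1]);p=p+R.apply(e)*a; R=R*Z(s[0]*q[2]);R=R*Y(q[3]);p=p+R.apply(e)*b
    R=R*Z(s[1]*q[4])*Y(q[5]);p=p+R.apply(e)*c;R=R*Z(s[2]*q[6])
    return p,R.as_matrix()
def fit():
    best=None
    for s in itertools.product((1,-1),repeat=2):
        f=lambda L:np.concatenate([np.r_[fk(q,L,(*s,-1))[0]-p,(fk(q,L,(*s,-1))[1][:,2]-z)*.3] for q,p,z in DT])
        r=least_squares(f,[.3,.45,.5,.3])
        if best is None or r.cost<best[0]:best=(r.cost,r.x,s,np.abs(r.fun).max())
    return best
LO=np.array([-2.86,-.3,-1.38,.06,-1.56,.09,-2.69]);HI=np.array([2.86,2.09,1.24,2.45,4.7,2.05,2.69])
def ik(p,z,L,s,q0):
    f=lambda q:np.r_[(fk(q,L,s)[0]-p)*10,(fk(q,L,s)[1][:,2]-z)*5,(q-q0)*.002]
    b=None
    for k in range(6):
        r=least_squares(f,np.clip(q0+(np.random.RandomState(k).randn(7)*.4*(k>0)),LO+.01,HI-.01),bounds=(LO,HI))
        if b is None or r.cost<b.cost:b=r
    P,R=fk(b.x,L,s);return b.x,np.linalg.norm(P-p)*1e3,np.degrees(np.arccos(min(1,R[:,2]@z)))
E
python3 - <<'E'
from k import *
np.set_printoptions(precision=3,suppress=True)
c,L,s,e=fit();print(c,L,s,e)
z=np.array(DT[-1][2]);z/=np.linalg.norm(z);q0=np.array([-.2,.3,0,1.8,0,.4,1.57])
for p in([.594,.136,.046],[.5,.136,.15],[.45,-.09,.04],[.52,-.06,.03],[.487,-.289,.033],[.487,-.289,.12],[.55,-.06,.06]):
    print(p,*ik(np.array(p),z,L,(*s,-1),q0))
E
```

```text
0.0022343701390838593 [0.201 0.5   0.508 0.324] (-1, -1) 0.02673261161872051
[0.594, 0.136, 0.046] [-0.366  0.202 -0.028  2.279  1.57   0.323  1.57 ] 0.0005107513873740385 7.552881430208533e-05
[0.5, 0.136, 0.15] [-0.202 -0.173 -0.276  2.369  0.839  0.45   1.57 ] 0.00017387987859873938 2.8457698550067317e-05
[0.45, -0.09, 0.04] [-0.02  -0.03   0.303  2.45  -0.96   0.141  1.571] 59.15143813907911 4.2210454891545774
[0.52, -0.06, 0.03] [ 1.249  0.204 -1.178  2.45   2.127  0.185  1.57 ] 17.993688042125413 1.19746627586426
[0.487, -0.289, 0.033] [ 0.67   0.184  0.109  2.347 -1.56   0.443  1.57 ] 0.0022036745287110373 0.0003015815674510067
[0.487, -0.289, 0.12] [ 0.293  0.007  0.482  2.291 -1.087  0.487  1.57 ] 0.00024967410145570465 3.523303612626225e-05
[0.55, -0.06, 0.06] [ 1.25   0.108 -1.169  2.423  2.09   0.098  1.57 ] 0.0020578061281537586 0.00032392469180485376
```

```bash
python3 -c "
from h import *
off((.5,.14,.35))"
```

```text
t 9.85 q [ 0.1364  0.3531 -1.2393  0.1213  1.1549  2.0211  1.5832] tcp [ 0.5961 -0.0339  0.8957] z [ 0.6573 -0.0664 -0.7507] y [ 0.007   0.9966 -0.0821]
(0.5, 0.14, 0.35) -> [0.4217 0.2174 0.3349]
```

Request:
send_rows --steps '[{"offset":[0.42,0.217,0.335],"turn":7},{"offset":[0.42,0.217,0.335],"turn":7},{"offset":[0.42,0.217,0.335],"turn":7},{"offset":[0.42,0.217,0.335],"turn":7},{"offset":[0.42,0.217,0.335],"turn":7},{"offset":[0.42,0.217,0.335],"turn":7},{"offset":[0.42,0.217,0.335],"turn":7},{"offset":[0.42,0.217,0.335],"turn":7},{"offset":[0.42,0.217,0.335],"turn":7},{"offset":[0.42,0.217,0.335],"turn":7},{"offset":[0.42,0.217,0.335],"turn":7},{"offset":[0.42,0.217,0.335],"turn":7},{"offset":[0.42,0.217,0.335],"turn":7},{"offset":[0.42,0.217,0.335],"turn":7},{"offset":[0.42,0.217,0.335],"turn":7},{"offset":[0.42,0.217,0.335],"turn":7}]'

```text
time: 11.18
tcp_pos: [0.5332, 0.0474, 0.685]
tool_rot: [[-0.746, 0.108, 0.657], [0.081, 0.994, -0.072], [-0.661, -0.0, -0.75]]
ft_force: [-0.7, -0.2, -0.1]
gripper_width: 1.0
grip_force: 0.0
```

```bash
python3 -c "
from h import *
off((.489,.147,.166))
s=arm.state();im,d=arm.get_image('wrist');cv2.imwrite('pics/w1.png',im)
for t in('glue','spool'):print(t,[(round(r['p'],2),np.round(r['rect'],1)) for r in arm.look_for('wrist',t)])"
```

```text
t 11.18 q [ 0.1911 -0.3017 -0.3144  1.3522  0.0754  1.3735  1.3312] tcp [0.5332 0.0474 0.685 ] z [ 0.6575 -0.0717 -0.75  ] y [ 0.1081  0.9941 -0.0003]
(0.489, 0.147, 0.166) -> [0.3842 0.0945 0.3531]
glue []
spool []
```

View pics/w1.png

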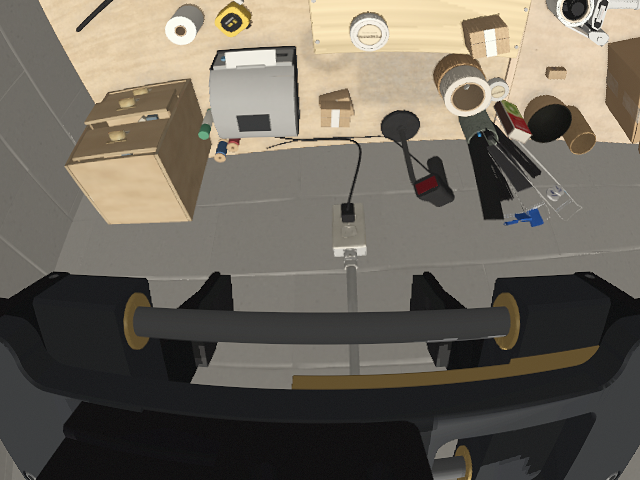

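The wrist view shows only the far end of the bench, with the shelf top at its upper edge. The glue stick is not in view from here, so I descend further forward.

```bash
python3 -c "
from h import *
off((.57,.14,.42))"
```

```text
t 11.33 q [ 0.1917 -0.3012 -0.3187  1.3518  0.071   1.3739  1.3347] tcp [0.533  0.0512 0.6844] z [ 0.6568 -0.066  -0.7512] y [ 0.0999  0.995  -0.0001]
(0.57, 0.14, 0.42) -> [0.1536 0.092  0.217 ]
```

Request:
send_rows --steps '[{"offset":[0.154,0.092,0.217],"turn":0},{"offset":[0.154,0.092,0.217],"turn":0},{"offset":[0.154,0.092,0.217],"turn":0},{"offset":[0.154,0.092,0.217],"turn":0},{"offset":[0.154,0.092,0.217],"turn":0},{"offset":[0.154,0.092,0.217],"turn":0},{"offset":[0.154,0.092,0.217],"turn":0},{"offset":[0.154,0.092,0.217],"turn":0}]'

```text
time: 12.0
tcp_pos: [0.571, 0.1334, 0.4167]
tool_rot: [[-0.748, 0.112, 0.654], [0.084, 0.994, -0.074], [-0.659, -0.001, -0.753]]
ft_force: [1.0, 0.8, 0.1]
gripper_width: 0.998
grip_force: 0.0
```

```bash
python3 -c "
from h import *
off((.495,.147,.166))"
```

```text
t 12.0 q [-0.2566 -0.2881 -0.1923  1.8952  0.3883  0.9382  0.8645] tcp [0.571  0.1334 0.4167] z [ 0.6543 -0.0744 -0.7526] y [ 0.1121  0.9937 -0.0008]
(0.495, 0.147, 0.166) -> [0.223  0.0052 0.1379]
```

Request:
send_rows --steps '[{"offset":[0.223,0.005,0.138],"turn":0},{"offset":[0.223,0.005,0.138],"turn":0},{"offset":[0.223,0.005,0.138],"turn":0},{"offset":[0.223,0.005,0.138],"turn":0},{"offset":[0.223,0.005,0.138],"turn":0},{"offset":[0.223,0.005,0.138],"turn":0},{"offset":[0.223,0.005,0.138],"turn":0},{"offset":[0.223,0.005,0.138],"turn":0},{"offset":[0.223,0.005,0.138],"turn":0}]'

```text
time: 12.75
tcp_pos: [0.4972, 0.1464, 0.1698]
tool_rot: [[-0.746, 0.112, 0.657], [0.084, 0.994, -0.075], [-0.661, -0.0, -0.751]]
ft_force: [0.0, 0.8, 0.9]
gripper_width: 1.001
grip_force: 0.0
```

```bash
cat >> h.py <<'E'
def wcam():
    c=arm.camera_info('wrist');s=arm.state();return c['camera_matrix'],c['hand_eye'],s['tool_rot'],s['tcp_pos']
def wray(W,uv):
    K,H,R,p=W;d=(np.atleast_2d(uv)-K[:2,2])/K[0,0];r=np.linalg.norm(d,axis=1,keepdims=True)
    v=np.c_[np.sin(r)*d/np.maximum(r,1e-9),np.cos(r)];return R@H[:3,3]+p,v@H[:3,:3].T@R.T
def wbp(W,uv,d):
    K,H,R,p=W;o,v=wray(W,uv);ax=R@H[:3,2];return o+v*(np.atleast_1d(d)/(v@ax))[:,None]
E
python3 -c "
from h import *
off()
W=wcam();im,d=arm.get_image('wrist');cv2.imwrite('pics/w2.png',im);np.save('pics/w2.npy',d)
for t in('glue','spool'):
    for r in arm.look_for('wrist',t):
        c=r['rect'];u,v=int(c[0]),int(c[1]);print(t,round(r['p'],2),np.round(c,1),d[v,u],wbp(W,(u,v),d[v,u]))"
```

```text
t 12.75 q [-0.3119 -0.2464 -0.3045  2.3717  0.7687  0.5784  0.2642] tcp [0.4972 0.1464 0.1698] z [ 0.6567 -0.0745 -0.7505] y [ 0.1123  0.9937 -0.0004]
glue 0.76 [320.4 216.5  34.  106.6] 0.28890043 [[0.5819 0.1352 0.0551]]
glue 0.6 [150.7 168.4  97.5 176.7] 0.19144976 [[0.4778 0.0511 0.0893]]
spool 0.87 [487.6 198.4  47.6  70.1] 0.28765 [[0.5877 0.2744 0.042 ]]
```

View pics/w2.png

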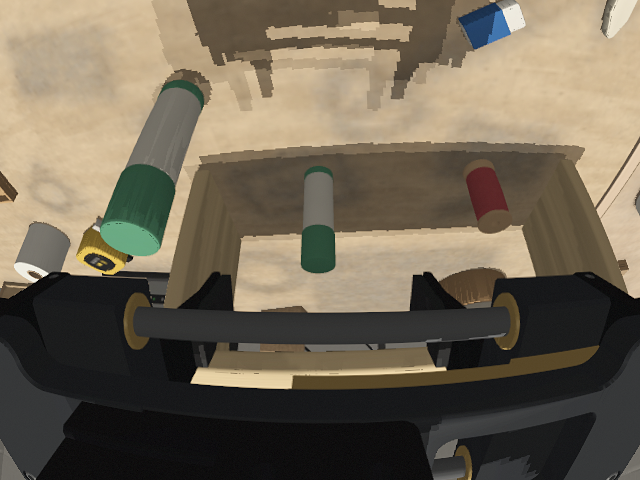

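The wrist view shows the small glue stick centred at (318,217) under the shelf. The big one is at left (150,170), the spool at (487,198) and the eraser at (490,22).

```bash
python3 -c "
from h import *
from scipy.optimize import least_squares
W=wcam();d=np.load('pics/w2.npy')
def fit(u0,u1,v0,v1,z0,z1,r,c0):
    v,u=np.mgrid[v0:v1,u0:u1];v,u=v.ravel(),u.ravel();m=d[v,u]>0
    P=wbp(W,np.c_[u,v][m],d[v,u][m]);a=P[(P[:,2]>z0)&(P[:,2]<z1)&(np.linalg.norm(P[:,:2]-c0,axis=1)<.04)]
    f=least_squares(lambda c:np.linalg.norm(a[:,:2]-c,axis=1)-r,c0,loss='soft_l1',f_scale=.001)
    print(len(a),f.x,np.std(f.fun), P[np.linalg.norm(P[:,:2]-c0,axis=1)<.03][:,2].max())
fit(295,345,160,275,.015,.055,.0125,(.594,.134))
fit(295,345,160,275,.07,.088,.0133,(.594,.134))
fit(460,515,155,235,.015,.05,.0155,(.6,.275))
fit(100,205,80,255,.02,.08,.016,(.485,.045))
P=wbp(W,[(495,25)],d[25,495]);print('rub',P)
off((.594-.06*.657,.134+.06*.0745,.043+.06*.75),(.594,.134,.043))
"
```

```text
1105 [0.5962 0.1344] 0.00048317310167394215 0.09529081050953442
673 [0.596  0.1344] 0.0004834195934349852 0.09529081050953442
1048 [0.602  0.2835] 0.0005898136501451071 0.06313524780684684
3156 [0.4934 0.0435] 0.0005373144911168576 0.13009117414812094
rub [[0.4483 0.2622 0.015 ]]
t 12.9 q [-0.3165 -0.2473 -0.3021  2.3694  0.7695  0.5783  0.2631] tcp [0.4981 0.1484 0.1717] z [ 0.659  -0.0714 -0.7488] y [0.1102 0.9939 0.0022]
(0.55458, 0.13847, 0.088) -> [ 0.0126 -0.0038  0.1006]
(0.594, 0.134, 0.043) -> [ 0.0127 -0.004   0.1606]
```

```bash
python3 -c "
from h import *
K,H,R,p=wcam();d=np.load('pics/w2.npy')
W=(K,H,np.eye(3),np.zeros(3))
v,u=np.mgrid[260:480:2,0:640:2];v,u=v.ravel(),u.ravel();m=(d[v,u]>0)&(d[v,u]<.2)
P=wbp(W,np.c_[u,v][m],d[v,u][m])
for z0 in np.arange(-.16,.03,.01):
    a=P[(P[:,2]>z0)&(P[:,2]<z0+.01)&(np.abs(P[:,1])<.2)&(abs(P[:,0])<.08)]
    if len(a):print(f'{z0:.2f}',len(a),'x',np.percentile(a[:,0],[2,98]),'y',np.percentile(a[:,1],[1,99]))
"
```

```text
-0.11 925 x [0.0215 0.0274] y [-0.0494  0.0155]
-0.10 6882 x [-0.009  0.03 ] y [-0.0898  0.0883]
-0.09 6542 x [-0.0072  0.0374] y [-0.0795  0.0804]
-0.08 4668 x [-0.0241  0.0381] y [-0.0814  0.0795]
-0.07 4871 x [-0.0254  0.0386] y [-0.0811  0.0798]
-0.06 1080 x [-0.0251  0.0388] y [-0.0849  0.0841]
-0.05 281 x [-0.0034  0.0375] y [-0.0839  0.0805]
-0.04 207 x [-0.0093  0.0097] y [-0.0491  0.0485]
-0.03 269 x [-0.0092  0.003 ] y [-0.049   0.0482]
-0.02 153 x [-0.0085  0.0123] y [-0.0555  0.0546]
-0.01 180 x [0.0038 0.0122] y [-0.0537  0.0527]
0.00 168 x [-0.0008  0.012 ] y [-0.0523  0.0515]
0.01 172 x [-0.0052  0.0119] y [-0.0522  0.0514]
0.02 33 x [-0.0076  0.0121] y [-0.0522  0.0514]
```

```bash
python3 -c "
from h import *
off((.5525,.1533,.097),(.592,.149,.052))"
```

```text
t 12.9 q [-0.3165 -0.2473 -0.3021  2.3694  0.7695  0.5783  0.2631] tcp [0.4981 0.1484 0.1717] z [ 0.659  -0.0714 -0.7488] y [0.1102 0.9939 0.0022]
(0.5525, 0.1533, 0.097) -> [0.0094 0.0107 0.0915]
(0.592, 0.149, 0.052) -> [0.0095 0.0107 0.1515]
```

Request:
send_rows --steps '[{"offset":[0.0095,0.0107,0.03],"turn":0},{"offset":[0.0095,0.0107,0.06],"turn":0},{"offset":[0.0095,0.0107,0.09],"turn":0},{"offset":[0.0095,0.0107,0.11],"turn":0},{"offset":[0.0095,0.0107,0.12],"turn":0},{"offset":[0.0095,0.0107,0.13],"turn":0},{"offset":[0.0095,0.0107,0.14],"turn":0},{"offset":[0.0095,0.0107,0.1515],"turn":0},{"offset":[0.0095,0.0107,0.1515],"turn":0},{"offset":[0.0095,0.0107,0.1515],"turn":0}]'

```text
time: 13.73
tcp_pos: [0.5906, 0.1491, 0.0494]
tool_rot: [[-0.746, 0.109, 0.657], [0.081, 0.994, -0.072], [-0.661, -0.0, -0.751]]
ft_force: [-0.7, -0.5, -0.2]
gripper_width: 0.999
grip_force: 0.0
```

```bash
python3 -c "
from h import *
off((.592,.149,.052))
s=arm.state();print(s['ft_force'],s['tool_rot'].T@(np.array([.596,.1344,.046])-s['tcp_pos']))"
```

```text
t 13.73 q [-0.2226  0.1885 -0.3015  2.2835  1.4779  0.4459 -0.3602] tcp [0.5906 0.1491 0.0494] z [ 0.6569 -0.0718 -0.7505] y [ 0.1086  0.9941 -0.0001]
(0.592, 0.149, 0.052) -> [-0.0028  0.     -0.001 ]
[-0.7402 -0.4637 -0.2396] [-0.003  -0.014   0.0072]
```

Request:
send_rows --steps '[{"offset":[0,0,0],"turn":0},{"offset":[0,0,0],"turn":0},{"offset":[0,0,0],"turn":0},{"offset":[0,0,0],"turn":0}]' --gripper 0.36 --squeeze 8

```text
time: 14.07
tcp_pos: [0.5894, 0.1494, 0.0491]
tool_rot: [[-0.746, 0.107, 0.657], [0.08, 0.994, -0.071], [-0.661, -0.0, -0.751]]
ft_force: [0.3, 0.8, -0.5]
gripper_width: 0.782
grip_force: 0.0
```

Request:
send_rows --steps '[{"offset":[0,0,0],"turn":0},{"offset":[0,0,0],"turn":0}]' --gripper 0.44

```text
time: 14.23
tcp_pos: [0.5893, 0.1492, 0.0487]
tool_rot: [[-0.747, 0.107, 0.656], [0.08, 0.994, -0.071], [-0.66, -0.001, -0.751]]
ft_force: [0.3, -0.8, -0.2]
gripper_width: 0.634
grip_force: 0.2
```

Request:
send_rows --steps '[{"offset":[0,0,0],"turn":0},{"offset":[0,0,0],"turn":0}]' --gripper 0.5

```text
time: 14.4
tcp_pos: [0.5892, 0.149, 0.0484]
tool_rot: [[-0.747, 0.108, 0.656], [0.08, 0.994, -0.072], [-0.66, -0.001, -0.751]]
ft_force: [0.1, -0.4, 0.8]
gripper_width: 0.534
grip_force: 0.1
```

Request:
send_rows --steps '[{"offset":[0,0,0],"turn":0},{"offset":[0,0,0],"turn":0}]' --gripper 0.56

```text
time: 14.57
tcp_pos: [0.5893, 0.1491, 0.0484]
tool_rot: [[-0.747, 0.108, 0.656], [0.08, 0.994, -0.072], [-0.66, -0.001, -0.751]]
ft_force: [0.3, -0.6, -0.0]
gripper_width: 0.465
grip_force: 0.1
```

Request:
send_rows --steps '[{"offset":[0,0,0],"turn":0},{"offset":[0,0,0],"turn":0}]' --gripper 0.62

```text
time: 14.73
tcp_pos: [0.5893, 0.1491, 0.0484]
tool_rot: [[-0.747, 0.107, 0.656], [0.08, 0.994, -0.072], [-0.66, -0.001, -0.751]]
ft_force: [-0.2, -0.1, 0.6]
gripper_width: 0.403
grip_force: 0.1
```

Request:
send_rows --steps '[{"offset":[0,0,0],"turn":0},{"offset":[0,0,0],"turn":0}]' --gripper 0.68

```text
time: 14.9
tcp_pos: [0.5893, 0.1492, 0.0484]
tool_rot: [[-0.747, 0.107, 0.656], [0.08, 0.994, -0.072], [-0.66, -0.001, -0.751]]
ft_force: [-0.7, 0.4, -0.1]
gripper_width: 0.341
grip_force: 0.1
```

```bash
python3 -c "
from h import *
off();s=arm.state();print(s['ft_force'],s['gripper_width'])
im,d=arm.get_image('wrist');cv2.imwrite('pics/w3.png',im);print(arm.look_for('wrist','glue'))"
```

```text
t 14.9 q [-0.223   0.1886 -0.3021  2.2857  1.4797  0.4458 -0.362 ] tcp [0.5893 0.1492 0.0484] z [ 0.656  -0.0715 -0.7514] y [ 0.1074  0.9942 -0.0009]
[-0.6714  0.4453 -0.057 ] 0.3414254531804563
[{'rect': [31.5, 158.2, 63.0, 168.0], 'p': 0.81}, {'rect': [320.0, 187.5, 640.0, 373.8], 'p': 0.44}, {'rect': [571.0, 256.0, 72.9, 96.6], 'p': 0.26}]
```

View pics/w3.png

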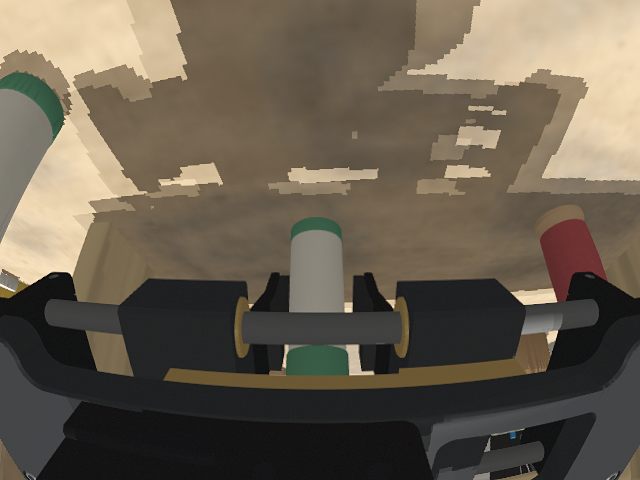

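The stick stands upright and centred between the fingers at (317,290).

Request:
send_rows --steps '[{"offset":[0,0,0],"turn":0},{"offset":[0,0,0],"turn":0},{"offset":[0,0,0],"turn":0},{"offset":[0,0,0],"turn":0}]' --gripper 1 --squeeze 22

```text
time: 15.33
tcp_pos: [0.5892, 0.1493, 0.0484]
tool_rot: [[-0.747, 0.107, 0.656], [0.08, 0.994, -0.071], [-0.66, -0.001, -0.751]]
ft_force: [-0.4, -0.4, -0.1]
gripper_width: 0.278
grip_force: 22.0
```

Request:
send_rows --steps '[{"offset":[-0.005,0,-0.006],"turn":0},{"offset":[-0.01,0,-0.012],"turn":0},{"offset":[-0.01,0,-0.012],"turn":0},{"offset":[-0.01,0,-0.012],"turn":0}]'

```text
time: 15.67
tcp_pos: [0.5891, 0.1494, 0.0644]
tool_rot: [[-0.747, 0.107, 0.657], [0.081, 0.994, -0.071], [-0.66, -0.0, -0.751]]
ft_force: [-0.1, -0.3, -1.2]
gripper_width: 0.282
grip_force: 22.0
```

```bash
python3 -c "
from h import *
off((.5,.157,.17));s=arm.state();print(s['ft_force'],s['gripper_width'],s['grip_force'])
d0=np.load('pics/side0.npy');im,d=arm.get_image('side')"
```

```text
t 15.67 q [-0.2152  0.153  -0.3095  2.2803  1.3905  0.4445 -0.2709] tcp [0.5891 0.1494 0.0644] z [ 0.6566 -0.0711 -0.7508] y [ 0.1074  0.9942 -0.0002]
(0.5, 0.157, 0.17) -> [-0.0027 -0.0021 -0.1383]
[-0.0953 -0.2634 -1.2281] 0.28168091178677085 21.985828505130485
```

Request:
send_rows --steps '[{"offset":[0.02,0,-0.017],"turn":0},{"offset":[0.037,0,-0.033],"turn":0},{"offset":[0.037,0.002,-0.06],"turn":0},{"offset":[0.037,0.002,-0.09],"turn":0},{"offset":[0.03,0.002,-0.12],"turn":0},{"offset":[0.0,0.002,-0.155],"turn":0},{"offset":[-0.03,0.002,-0.18],"turn":0},{"offset":[-0.06,0.002,-0.21],"turn":0},{"offset":[-0.06,0.002,-0.21],"turn":0}]'

```text
time: 16.47
tcp_pos: [0.5101, 0.1718, 0.2647]
tool_rot: [[-0.744, 0.11, 0.659], [0.083, 0.994, -0.073], [-0.663, 0.0, -0.748]]
ft_force: [1.1, 0.9, 0.4]
gripper_width: 0.281
grip_force: 22.0
```

```bash
python3 -c "
from h import *
off((.54,.03,.28),(.56,-.08,.25),(.56,-.08,.1));s=arm.state();print(s['ft_force'],s['gripper_width'],s['grip_force'])
im,d=arm.get_image('side');cv2.imwrite('pics/s4.png',im)
W=wcam();im,d=arm.get_image('top');np.save('pics/t4.npy',d)
uv,P=cloud('top',d);m=(P[:,2]>.004)&(P[:,2]<.05)&(P[:,0]>.55)&(P[:,0]<.75)&(P[:,1]>-.2)&(P[:,1]<-.05);print('tape',P[m][:,:2].min(0),P[m][:,:2].max(0))
"
```

```text
t 16.47 q [-0.5052 -0.3016 -0.1529  2.2128  0.6462  0.78    0.4316] tcp [0.5101 0.1718 0.2647] z [ 0.6593 -0.0731 -0.7483] y [0.1104 0.9939 0.0002]
(0.54, 0.03, 0.28) -> [-0.0441 -0.1376  0.0186]
(0.56, -0.08, 0.25) -> [-0.0482 -0.2447  0.0623]
(0.56, -0.08, 0.1) -> [ 0.0513 -0.2448  0.1745]
[1.0694 0.8669 0.355 ] 0.2809275791359074 21.985399903496727
tape [ 0.5601 -0.1995] [ 0.75   -0.0501]
```

View pics/s4.png

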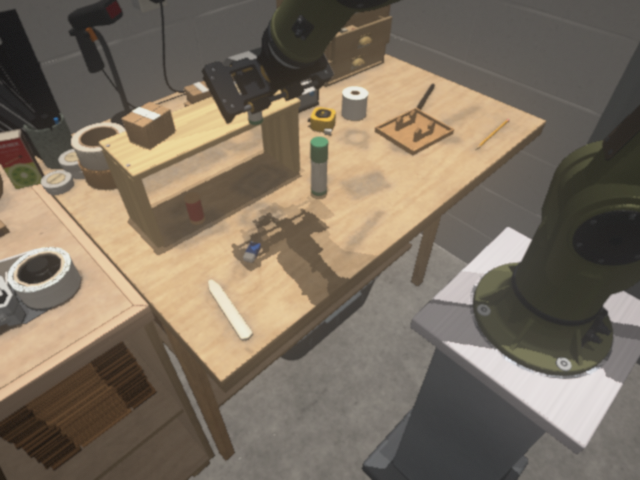

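The side view shows the gripper raised over the shelf front. The spool, the eraser and the big stick are undisturbed.

Request:
send_rows --steps '[{"offset":[-0.048,-0.245,0.062],"turn":0},{"offset":[-0.048,-0.245,0.062],"turn":0},{"offset":[-0.048,-0.245,0.062],"turn":0},{"offset":[-0.048,-0.245,0.062],"turn":0},{"offset":[-0.048,-0.245,0.062],"turn":0},{"offset":[-0.048,-0.245,0.062],"turn":0},{"offset":[-0.048,-0.245,0.062],"turn":0},{"offset":[-0.048,-0.245,0.062],"turn":0}]'

```text
time: 17.23
tcp_pos: [0.5548, -0.0901, 0.2393]
tool_rot: [[-0.752, 0.121, 0.648], [0.087, 0.993, -0.084], [-0.653, -0.007, -0.757]]
ft_force: [-0.4, 0.2, -0.8]
gripper_width: 0.279
grip_force: 22.0
```

```bash
python3 -c "
from h import *
off((.555,-.08,.062))
W=wcam();im,d=arm.get_image('wrist');cv2.imwrite('pics/w5.png',im);np.save('pics/w5.npy',d)
for t in('measure','insert'):
    for r in arm.look_for('wrist',t):
        c=r['rect'];u,v=int(c[0]),int(c[1]);print(t,round(r['p'],2),np.round(c,1),wbp(W,(u,v),d[v,u]),arm.state()['time'])
"
```

```text
t 17.23 q [ 0.2874 -0.2997 -0.1559  2.2574 -0.0902  0.4699  1.6385] tcp [ 0.5548 -0.0901  0.2393] z [ 0.6476 -0.084  -0.7573] y [ 0.121   0.9926 -0.0067]
(0.555, -0.08, 0.062) -> [0.1165 0.0112 0.1336]
measure 0.74 [277.6 150.7  71.3  80.3] [[ 0.647  -0.1465  0.0337]] 17.3333
insert 0.9 [ 96.7  48.8 173.2  97.6] [[ 0.5098 -0.2972  0.004 ]] 17.3833
```

View pics/w5.png

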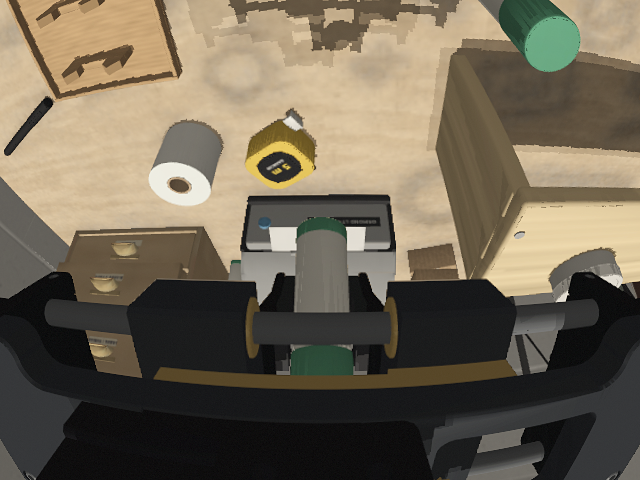

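The wrist view shows the stick held at (320,290), the tape measure at (280,150), the insert partly visible at top left (100,45) and the roll at (185,165).

```bash
python3 -c "
from h import *
W=wcam();d=np.load('pics/w5.npy')
v,u=np.mgrid[0:250,0:420];v,u=v.ravel(),u.ravel();m=d[v,u]>0
P=wbp(W,np.c_[u,v][m],d[v,u][m]);U=np.c_[u,v][m]
a=P[(U[:,0]>240)&(U[:,0]<320)&(U[:,1]>100)&(U[:,1]<190)&(P[:,2]>.008)&(P[:,2]<.05)]
print('tape',a.min(0),a.max(0))
b=P[(P[:,2]<.05)&(P[:,0]>.4)&(P[:,0]<.58)&(P[:,1]<-.19)&(P[:,1]>-.4)]
print('bench z',np.median(P[(U[:,0]>330)&(U[:,0]<420)&(U[:,1]>100)&(U[:,1]<180)][:,2]))
r=b[(b[:,2]>.027)&(b[:,2]<.045)];print('rib top',len(r),r[:,2].max());print(cv2.minAreaRect(r[:,:2].astype(np.float32)))
from scipy.cluster.vq import kmeans2
for s in range(4):
    c,l=kmeans2(r[:,:2],4,seed=s,minit='++');print(c[np.lexsort(c.T)],np.bincount(l))
np.save('pics/ribs.npy',b)
"
```

```text
tape [ 0.624  -0.1785  0.008 ] [ 0.7053 -0.1092  0.0367]
bench z -0.0001874014806073354
rib top 811 0.041162755115105365
((0.4909152388572693, -0.28775790333747864), (0.0693516880273819, 0.07152703404426575), 84.4834213256836)
[[ 0.5186 -0.3115]
 [ 0.4574 -0.3053]
 [ 0.5228 -0.2634]
 [ 0.462  -0.2578]] [188 190 226 207]
[[ 0.5186 -0.3115]
 [ 0.4574 -0.3053]
 [ 0.5228 -0.2634]
 [ 0.462  -0.2578]] [207 188 226 190]
[[ 0.5186 -0.3115]
 [ 0.4574 -0.3053]
 [ 0.5228 -0.2634]
 [ 0.462  -0.2578]] [207 190 188 226]
[[ 0.5186 -0.3115]
 [ 0.4574 -0.3053]
 [ 0.5228 -0.2634]
 [ 0.462  -0.2578]] [188 190 207 226]
```

```bash
python3 -c "
from h import *
off((.565,-.075,.13))"
```

```text
t 17.38 q [ 0.2807 -0.2999 -0.1596  2.2567 -0.0847  0.4705  1.6289] tcp [ 0.5557 -0.0853  0.2397] z [ 0.648  -0.0807 -0.7573] y [ 0.1161  0.9932 -0.0065]
(0.565, -0.075, 0.13) -> [0.0655 0.012  0.0883]
```

Request:
send_rows --steps '[{"offset":[0.0655,0.012,0.088],"turn":70},{"offset":[0.0655,0.012,0.088],"turn":70},{"offset":[0.0655,0.012,0.088],"turn":70},{"offset":[0.0655,0.012,0.088],"turn":70},{"offset":[0.0655,0.012,0.088],"turn":70},{"offset":[0.0655,0.012,0.088],"turn":70},{"offset":[0.0655,0.012,0.088],"turn":70},{"offset":[0.0655,0.012,0.088],"turn":70},{"offset":[0.0655,0.012,0.088],"turn":70},{"offset":[0.0655,0.012,0.088],"turn":70},{"offset":[0.0655,0.012,0.088],"turn":70},{"offset":[0.0655,0.012,0.088],"turn":70},{"offset":[0.0655,0.012,0.088],"turn":70}]'

```text
time: 18.47
tcp_pos: [0.5665, -0.0726, 0.1323]
tool_rot: [[-0.155, 0.743, 0.651], [0.96, 0.268, -0.078], [-0.232, 0.613, -0.755]]
ft_force: [-0.3, 0.2, -0.2]
gripper_width: 0.28
grip_force: 22.0
```

```bash
python3 -c "
from h import *
off((.565,-.075,.06),(.565,-.075,.05),(.565,-.075,.04));print(arm.state()['grip_force'],arm.state()['ft_force'])
im,d=arm.get_image('side');cv2.imwrite('pics/s6.png',cv2.resize(im[60:300,150:470],None,fx=2,fy=2))"
```

```text
t 18.47 q [ 0.6314 -0.1214 -0.5456  2.3506 -0.1553  0.1825  0.451 ] tcp [ 0.5665 -0.0726  0.1323] z [ 0.6507 -0.0776 -0.7554] y [0.7434 0.2678 0.6129]
(0.565, -0.075, 0.06) -> [ 0.0147 -0.0461  0.0538]
(0.565, -0.075, 0.05) -> [ 0.0171 -0.0522  0.0613]
(0.565, -0.075, 0.04) -> [ 0.0194 -0.0583  0.0689]
21.98577381321229 [-0.3233  0.2215 -0.1588]
```

View pics/s6.png

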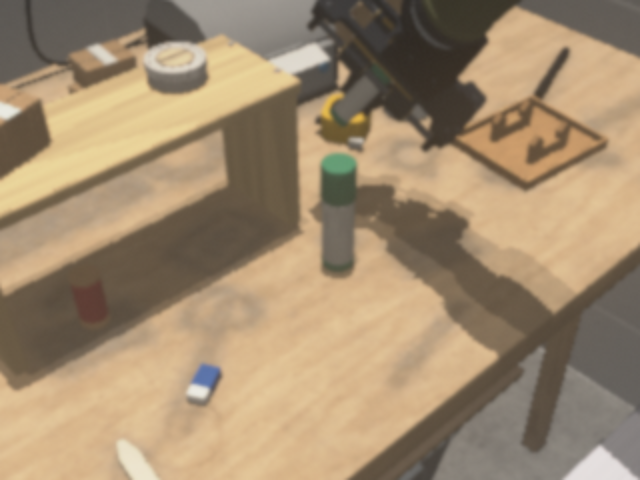

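The crop shows the stick at (360,95), held and leaning about 45°, clear of the big stick. The low end of the body is at (440,140).

Request:
send_rows --steps '[{"offset":[0.005,-0.015,0.018],"turn":0},{"offset":[0.01,-0.031,0.036],"turn":0},{"offset":[0.0147,-0.046,0.054],"turn":0},{"offset":[0.0147,-0.046,0.054],"turn":0},{"offset":[0.0147,-0.046,0.054],"turn":0}]'

```text
time: 18.93
tcp_pos: [0.5575, -0.0838, 0.0748]
tool_rot: [[-0.148, 0.772, 0.618], [0.957, 0.269, -0.107], [-0.249, 0.575, -0.779]]
ft_force: [-0.1, -0.9, 0.2]
gripper_width: 0.277
grip_force: 22.0
```

```bash
python3 -c "
from h import *
off();R=arm.state()['tool_rot'];print(R.T@[0,0,-.002]);print(arm.state()['ft_force'])"
```

```text
t 18.93 q [ 0.818   0.0096 -0.7492  2.376   0.6976  0.1085 -0.3623] tcp [ 0.5575 -0.0838  0.0748] z [ 0.6177 -0.1072 -0.7791] y [0.7723 0.2693 0.5753]
[ 0.0005 -0.0012  0.0016]
[-0.0777 -0.9318  0.1689]
```

```bash
python3 -c "
from h import *
off((.6,-.06,.065),(.6,-.06,.058))"
```

```text
t 18.93 q [ 0.818   0.0096 -0.7492  2.376   0.6976  0.1085 -0.3623] tcp [ 0.5575 -0.0838  0.0748] z [ 0.6177 -0.1072 -0.7791] y [0.7723 0.2693 0.5753]
(0.6, -0.06, 0.065) -> [0.0189 0.0336 0.0314]
(0.6, -0.06, 0.058) -> [0.0207 0.0295 0.0368]
```

Request:
send_rows --steps '[{"offset":[0.008,0.017,0.014],"turn":0},{"offset":[0.019,0.0336,0.0314],"turn":0},{"offset":[0.0207,0.0295,0.037],"turn":0},{"offset":[0.0207,0.0295,0.037],"turn":0},{"offset":[0.0207,0.0295,0.037],"turn":0}]'

```text
time: 19.35
tcp_pos: [0.6012, -0.0586, 0.0577]
tool_rot: [[-0.15, 0.772, 0.618], [0.957, 0.27, -0.105], [-0.248, 0.576, -0.779]]
ft_force: [-1.0, 0.1, -0.6]
gripper_width: 0.284
grip_force: 22.0
```

```bash
python3 -c "
from h import *
off((.6,-.06,.052));s=arm.state();R=s['tool_rot'];print(R.T@[0,0,-.002]);print(s['ft_force']);a=R@[-.66,0,-.751];c=a[2];p=s['tcp_pos']+R@[-.003,0,.0075];print('axis',a,'lowest',p[2]-.046*c-.0125*np.sqrt(1-c*c))"
```

```text
t 19.35 q [ 0.6069  0.1488 -0.6325  2.2992  1.3374  0.1912 -1.0186] tcp [ 0.6012 -0.0586  0.0577] z [ 0.6181 -0.1046 -0.7791] y [0.7716 0.2703 0.5759]
(0.6, -0.06, 0.052) -> [ 0.0003 -0.0046  0.0039]
[ 0.0005 -0.0012  0.0016]
[-0.97    0.0716 -0.6009]
axis [-0.365  -0.5531  0.7486] lowest 0.009900658609082515
```

Request:
send_rows --steps '[{"offset":[0.001,-0.0023,0.0031],"turn":0},{"offset":[0.002,-0.0046,0.0062],"turn":0},{"offset":[0.002,-0.0046,0.0062],"turn":0}]'

```text
time: 19.6
tcp_pos: [0.5995, -0.0606, 0.0498]
tool_rot: [[-0.147, 0.773, 0.617], [0.957, 0.268, -0.108], [-0.249, 0.575, -0.78]]
ft_force: [-0.1, -0.1, -0.7]
gripper_width: 0.284
grip_force: 22.0
```

Request:
send_rows --steps '[{"offset":[0.0003,-0.0006,0.0008],"turn":0},{"offset":[0.0003,-0.0006,0.0008],"turn":0}]'

```text
time: 19.77
tcp_pos: [0.6001, -0.0609, 0.0496]
tool_rot: [[-0.146, 0.772, 0.618], [0.958, 0.267, -0.108], [-0.249, 0.576, -0.779]]
ft_force: [0.2, 0.3, -0.5]
gripper_width: 0.281
grip_force: 22.0
```

Request:
send_rows --steps '[{"offset":[0.0003,-0.0006,0.0008],"turn":0},{"offset":[0.0003,-0.0006,0.0008],"turn":0}]'

```text
time: 19.93
tcp_pos: [0.6003, -0.0609, 0.0487]
tool_rot: [[-0.146, 0.772, 0.618], [0.958, 0.267, -0.108], [-0.249, 0.576, -0.778]]
ft_force: [-0.4, -0.2, 0.0]
gripper_width: 0.28
grip_force: 22.0
```

Request:
send_rows --steps '[{"offset":[0.0003,-0.0006,0.0008],"turn":0},{"offset":[0.0003,-0.0006,0.0008],"turn":0}]'

```text
time: 20.1
tcp_pos: [0.6003, -0.0607, 0.0474]
tool_rot: [[-0.146, 0.772, 0.618], [0.958, 0.267, -0.108], [-0.249, 0.576, -0.779]]
ft_force: [-0.4, 0.1, -1.2]
gripper_width: 0.28
grip_force: 22.0
```

Request:
send_rows --steps '[{"offset":[0.0002,-0.0003,0.0004],"turn":0},{"offset":[0.0002,-0.0003,0.0004],"turn":0}]'

```text
time: 20.27
tcp_pos: [0.6003, -0.0606, 0.0469]
tool_rot: [[-0.146, 0.772, 0.618], [0.958, 0.267, -0.108], [-0.249, 0.576, -0.779]]
ft_force: [0.9, -0.3, -0.0]
gripper_width: 0.281
grip_force: 22.0
```

Request:
send_rows --steps '[{"offset":[0.0002,-0.0003,0.0004],"turn":0},{"offset":[0.0002,-0.0003,0.0004],"turn":0}]'

```text
time: 20.43
tcp_pos: [0.6005, -0.0606, 0.0465]
tool_rot: [[-0.146, 0.772, 0.618], [0.958, 0.267, -0.108], [-0.249, 0.576, -0.778]]
ft_force: [-0.7, 0.3, 1.9]
gripper_width: 0.281
grip_force: 22.0
```

Request:
send_rows --steps '[{"offset":[0.0002,-0.0003,0.0004],"turn":0},{"offset":[0.0002,-0.0003,0.0004],"turn":0}]'

```text
time: 20.6
tcp_pos: [0.6006, -0.0607, 0.0462]
tool_rot: [[-0.145, 0.772, 0.619], [0.958, 0.267, -0.109], [-0.249, 0.577, -0.778]]
ft_force: [-2.4, -1.7, 3.9]
gripper_width: 0.281
grip_force: 22.0
```

Request:
send_rows --steps '[{"offset":[0.0002,-0.0003,0.0004],"turn":0},{"offset":[0.0002,-0.0003,0.0004],"turn":0}]'

```text
time: 20.77
tcp_pos: [0.6007, -0.0608, 0.046]
tool_rot: [[-0.145, 0.772, 0.619], [0.957, 0.267, -0.109], [-0.249, 0.577, -0.778]]
ft_force: [-2.5, -1.7, 5.8]
gripper_width: 0.276
grip_force: 22.0
```

Request:
send_rows --steps '[{"offset":[0.0002,-0.0003,0.0004],"turn":0},{"offset":[0.0002,-0.0003,0.0004],"turn":0}]'

```text
time: 20.93
tcp_pos: [0.601, -0.0609, 0.0458]
tool_rot: [[-0.145, 0.772, 0.619], [0.957, 0.267, -0.109], [-0.25, 0.577, -0.777]]
ft_force: [-4.3, -0.6, 8.6]
gripper_width: 0.281
grip_force: 22.0
```

Request:
send_rows --steps '[{"offset":[0.0002,-0.0003,0.0004],"turn":0},{"offset":[0.0002,-0.0003,0.0004],"turn":0}]'

```text
time: 21.1
tcp_pos: [0.6012, -0.0609, 0.0457]
tool_rot: [[-0.144, 0.771, 0.62], [0.957, 0.267, -0.11], [-0.25, 0.578, -0.777]]
ft_force: [-5.1, -1.4, 9.9]
gripper_width: 0.28
grip_force: 22.0
```

Request:
send_rows --steps '[{"offset":[0.0002,-0.0003,0.0004],"turn":0},{"offset":[0.0002,-0.0003,0.0004],"turn":0}]'

```text
time: 21.27
tcp_pos: [0.6017, -0.061, 0.0456]
tool_rot: [[-0.144, 0.771, 0.621], [0.957, 0.267, -0.11], [-0.251, 0.578, -0.776]]
ft_force: [-3.3, -1.1, 8.6]
gripper_width: 0.28
grip_force: 22.0
```

```bash
python3 -c "
from h import *
off();s=arm.state();print(s['ft_force'],s['ft_torque'],s['gripper_width'])"
```

```text
t 21.27 q [ 0.5802  0.1787 -0.6066  2.306   1.5445  0.201  -1.2219] tcp [ 0.6017 -0.061   0.0456] z [ 0.6206 -0.1099 -0.7764] y [0.7708 0.2675 0.5782]
[-3.3197 -1.1488  8.5687] [-0.2877  0.15   -0.2214] 0.2802393510538848
```

Request:
send_rows --steps '[{"offset":[0.0002,-0.0006,0.0008],"turn":0},{"offset":[0.0002,-0.0006,0.0008],"turn":0}]'

```text
time: 21.43
tcp_pos: [0.6021, -0.0615, 0.0451]
tool_rot: [[-0.143, 0.77, 0.621], [0.957, 0.267, -0.111], [-0.251, 0.579, -0.776]]
ft_force: [-5.7, -1.5, 13.1]
gripper_width: 0.282
grip_force: 22.0
```

Request:
send_rows --steps '[{"offset":[0.0002,-0.0006,0.0008],"turn":0},{"offset":[0.0002,-0.0006,0.0008],"turn":0}]'

```text
time: 21.6
tcp_pos: [0.6026, -0.062, 0.0446]
tool_rot: [[-0.142, 0.77, 0.622], [0.957, 0.267, -0.112], [-0.252, 0.579, -0.775]]
ft_force: [-5.3, -1.6, 14.7]
gripper_width: 0.282
grip_force: 22.0
```

Request:
send_rows --steps '[{"offset":[0.0002,-0.0006,0.0008],"turn":0},{"offset":[0.0002,-0.0006,0.0008],"turn":0}]'

```text
time: 21.77
tcp_pos: [0.6031, -0.0624, 0.0441]
tool_rot: [[-0.142, 0.77, 0.622], [0.957, 0.267, -0.112], [-0.253, 0.58, -0.775]]
ft_force: [-5.0, -3.1, 14.9]
gripper_width: 0.282
grip_force: 22.0
```

```bash
python3 -c "
from h import *
off((.56,-.09,.26));s=arm.state();print(s['ft_force'],s['ft_torque'],s['gripper_width'])
K,H,R,p=wcam();im,d=arm.get_image('wrist');cv2.imwrite('pics/w7.png',im);np.save('pics/w7.npy',d)
W=(K,H,np.eye(3),p*0)
v,u=np.mgrid[200:420,270:370];v,u=v.ravel(),u.ravel();m=d[v,u]>0
P=wbp(W,np.c_[u,v][m],d[v,u][m]);a=P[(abs(P[:,1])<.006)&(np.hypot(P[:,0],P[:,2]-.0075)<.065)]
for x in np.arange(-.06,.06,.006):
    b=a[(a[:,0]>x)&(a[:,0]<x+.006)]
    if len(b):print(round(x+.003,3),len(b),np.percentile(b[:,2],[5,50,95]))
"
```

```text
t 21.77 q [ 0.5791  0.1856 -0.6047  2.3052  1.5862  0.2054 -1.261 ] tcp [ 0.6031 -0.0624  0.0441] z [ 0.6225 -0.1125 -0.7745] y [0.7697 0.2671 0.5798]
(0.56, -0.09, 0.26) -> [-0.0749  0.0847 -0.1909]
[-5.0276 -3.0548 14.8766] [-0.6174 -0.3675 -0.4096] 0.28217934180018606
-0.015 328 [-0.0223 -0.0204 -0.0182]
-0.009 576 [-0.0192 -0.016  -0.0118]
0.003 289 [-0.0028 -0.001   0.0013]
0.009 522 [0.0005 0.0037 0.007 ]
0.015 497 [0.0064 0.0098 0.013 ]
0.021 461 [0.0126 0.0158 0.0192]
0.027 428 [0.0186 0.0219 0.0251]
0.033 538 [0.0248 0.0288 0.0497]
0.039 230 [0.0401 0.0444 0.0491]
```

Request:
send_rows --steps '[{"offset":[0.0002,-0.0006,0.0008],"turn":0},{"offset":[0.0004,-0.0009,0.0012],"turn":0}]'

```text
time: 21.98
tcp_pos: [0.6037, -0.063, 0.0433]
tool_rot: [[-0.141, 0.769, 0.623], [0.957, 0.267, -0.114], [-0.254, 0.581, -0.774]]
ft_force: [-5.8, -5.5, 18.5]
gripper_width: 0.278
grip_force: 22.0
```

Request:
send_rows --steps '[{"offset":[0.0002,-0.0006,0.0008],"turn":0},{"offset":[0.0004,-0.0009,0.0012],"turn":0}]'

```text
time: 22.15
tcp_pos: [0.6043, -0.0636, 0.0424]
tool_rot: [[-0.14, 0.769, 0.624], [0.957, 0.267, -0.115], [-0.255, 0.581, -0.773]]
ft_force: [-5.3, -4.0, 20.0]
gripper_width: 0.284
grip_force: 22.0
```

Request:
send_rows --steps '[{"offset":[0.0002,-0.0006,0.0008],"turn":0},{"offset":[0.0004,-0.0009,0.0012],"turn":0}]'

```text
time: 22.32
tcp_pos: [0.6051, -0.0638, 0.0416]
tool_rot: [[-0.139, 0.768, 0.625], [0.957, 0.267, -0.115], [-0.256, 0.582, -0.772]]
ft_force: [-3.5, -3.3, 19.6]
gripper_width: 0.281
grip_force: 22.0
```

```bash
cat >> h.py <<'E'
def theta():
    K,H,R,p=wcam();im,d=arm.get_image('wrist');W=(K,H,np.eye(3),p*0)
    v,u=np.mgrid[150:440,270:370];v,u=v.ravel(),u.ravel();m=d[v,u]>0
    P=wbp(W,np.c_[u,v][m],d[v,u][m]);a=P[(abs(P[:,1])<.004)&(np.hypot(P[:,0],P[:,2]-.0075)<.05)]
    b=a[(a[:,0]>.004)&(a[:,0]<.031)]
    k=np.polyfit(b[:,0],b[:,2],1);th=np.degrees(np.arctan2(1,k[0]))
    s=R@[-np.sin(np.radians(th)),0,-np.cos(np.radians(th))];print('theta',th,len(b),'axis',s,'tilt',np.degrees(np.arccos(-R[2,2])))
E
python3 -c "
from h import *
off((.56,-.09,.26));s=arm.state();print(s['ft_force']);theta()"
```

```text
t 22.32 q [ 0.5796  0.1969 -0.6053  2.304   1.647   0.2131 -1.3179] tcp [ 0.6051 -0.0638  0.0416] z [ 0.6253 -0.1153 -0.7718] y [0.7679 0.2671 0.5822]
(0.56, -0.09, 0.26) -> [-0.0747  0.0855 -0.1937]
[-3.4586 -3.3023 19.6448]
theta 47.91076525638823 1443 axis [-0.316  -0.6327  0.707 ] tilt 39.48322497710113
```

Request:
send_rows --steps '[{"offset":[-0.012,0.02,-0.035],"turn":0},{"offset":[-0.025,0.04,-0.07],"turn":0},{"offset":[-0.05,0.06,-0.13],"turn":0},{"offset":[-0.075,0.0855,-0.194],"turn":0},{"offset":[-0.075,0.0855,-0.194],"turn":0},{"offset":[-0.075,0.0855,-0.194],"turn":0},{"offset":[-0.075,0.0855,-0.194],"turn":0},{"offset":[-0.075,0.0855,-0.194],"turn":0}]'

```text
time: 23.03
tcp_pos: [0.5746, -0.0875, 0.1289]
tool_rot: [[-0.134, 0.787, 0.603], [0.957, 0.261, -0.128], [-0.258, 0.56, -0.788]]
ft_force: [-0.3, -0.7, -0.5]
gripper_width: 0.282
grip_force: 22.0
```

```bash
python3 -c "
from h import *
off((.56,-.09,.26));theta()
R=arm.state()['tool_rot']
for th in(48,50):
  s=np.array([-np.sin(np.radians(th)),0,-np.cos(np.radians(th))])
  for t in(100,105,110,115,120,125):
    q=np.radians(t);Z=np.array([[np.cos(q),-np.sin(q),0],[np.sin(q),np.cos(q),0],[0,0,1]]);w=R@Z@s;print(th,t,w,'az',np.degrees(np.arctan2(-w[1],-w[0])),(R@Z)[2,1])
"
```

```text
t 23.03 q [ 0.7776 -0.0759 -0.703   2.2896  0.17    0.256   0.1319] tcp [ 0.5746 -0.0875  0.1289] z [ 0.6026 -0.1277 -0.7877] y [0.7867 0.2607 0.5596]
(0.56, -0.09, 0.26) -> [-0.0342  0.0612 -0.1118]
theta 47.187839597471324 1450 axis [-0.3113 -0.6152  0.7243] tilt 38.02606726299742
48 100 [-0.9967  0.0188  0.0791] az -1.079992810883559 0.15731805215693934
48 105 [-0.994   0.083   0.0706] az -4.773367291067822 0.10443222913001798
48 110 [-0.9869  0.1472  0.0655] az -8.485904826415204 0.05075161378151328
48 115 [-0.9754  0.211   0.064 ] az -12.207865198884983 -0.0033152519925310118
48 120 [-0.9595  0.2739  0.066 ] az -15.929207829672778 -0.05735688669710824
48 125 [-0.9394  0.3352  0.0714] az -19.639911909941684 -0.11096200086088566
50 100 [-0.9989  0.0133  0.0447] az -0.7641162937913327 0.15731805215693934
50 105 [-0.9962  0.0795  0.0359] az -4.5638879354585855 0.10443222913001798
50 110 [-0.9888  0.1457  0.0307] az -8.384155591088902 0.05075161378151328
50 115 [-0.9769  0.2115  0.0291] az -12.214510788442775 -0.0033152519925310118
50 120 [-0.9606  0.2762  0.0312] az -16.044204482038683 -0.05735688669710824
50 125 [-0.9399  0.3395  0.0368] az -19.862510053086574 -0.11096200086088566
```

Request:
send_rows --steps '[{"offset":[-0.034,0.061,-0.112],"turn":0},{"offset":[-0.034,0.061,-0.112],"turn":10},{"offset":[-0.034,0.061,-0.112],"turn":106},{"offset":[-0.034,0.061,-0.112],"turn":106},{"offset":[-0.034,0.061,-0.112],"turn":106},{"offset":[-0.034,0.061,-0.112],"turn":106},{"offset":[-0.034,0.061,-0.112],"turn":106},{"offset":[-0.034,0.061,-0.112],"turn":106},{"offset":[-0.034,0.061,-0.112],"turn":106},{"offset":[-0.034,0.061,-0.112],"turn":106},{"offset":[-0.034,0.061,-0.112],"turn":106},{"offset":[-0.034,0.061,-0.112],"turn":106},{"offset":[-0.034,0.061,-0.112],"turn":106},{"offset":[-0.034,0.061,-0.112],"turn":106},{"offset":[-0.034,0.061,-0.112],"turn":106},{"offset":[-0.034,0.061,-0.112],"turn":106},{"offset":[-0.034,0.061,-0.112],"turn":106},{"offset":[-0.034,0.061,-0.112],"turn":106}]'

```text
time: 24.58
tcp_pos: [0.56, -0.0902, 0.2596]
tool_rot: [[0.793, -0.087, 0.603], [-0.01, -0.992, -0.13], [0.609, 0.097, -0.787]]
ft_force: [0.0, -0.2, -1.0]
gripper_width: 0.278
grip_force: 22.0
```

```bash
python3 -c "
from h import *
theta();off((.53,-.287,.2),(.49,-.287,.12));print(arm.state()['grip_force'])"
```

```text
theta 47.37768260818004 1444 axis [-0.9918  0.0954  0.085 ] tilt 38.06632476957391
t 24.63 q [ 0.6061 -0.2999 -0.4608  2.1716 -0.1357  0.5785 -1.4192] tcp [ 0.5601 -0.0901  0.2598] z [ 0.6031 -0.1294 -0.7871] y [-0.0869 -0.9915  0.0964]
(0.53, -0.287, 0.2) -> [-0.0583  0.1921  0.0544]
(0.49, -0.287, 0.12) -> [-0.1388  0.1878  0.0932]
21.99241205700673
```

```bash
cat >> h.py <<'E'
def tgt(z,c=(-.0045,0,.0072),xy=(.490,-.287)):
    R=arm.state()['tool_rot'];return tuple(np.round(np.array([*xy,z])-R@np.array(c),4))
E
python3 -c "
from h import *
off(tgt(.11),tgt(.06))"
```

```text
t 24.63 q [ 0.6061 -0.2999 -0.4608  2.1716 -0.1357  0.5785 -1.4192] tcp [ 0.5601 -0.0901  0.2598] z [ 0.6031 -0.1294 -0.7871] y [-0.0869 -0.9915  0.0964]
(np.float64(0.4892), np.float64(-0.2861), np.float64(0.1184)) -> [-0.1404  0.1869  0.0939]
(np.float64(0.4892), np.float64(-0.2861), np.float64(0.0684)) -> [-0.1708  0.182   0.1333]
```

Request:
send_rows --steps '[{"offset":[0,0.04,0],"turn":0},{"offset":[0,0.08,0],"turn":0},{"offset":[-0.03,0.12,0.02],"turn":0},{"offset":[-0.06,0.15,0.04],"turn":0},{"offset":[-0.09,0.18,0.06],"turn":0},{"offset":[-0.12,0.187,0.08],"turn":0},{"offset":[-0.14,0.187,0.094],"turn":0},{"offset":[-0.14,0.187,0.094],"turn":0},{"offset":[-0.14,0.187,0.094],"turn":0},{"offset":[-0.14,0.187,0.094],"turn":0}]'

```text
time: 25.47
tcp_pos: [0.4897, -0.2856, 0.1183]
tool_rot: [[0.793, -0.088, 0.603], [-0.012, -0.992, -0.129], [0.609, 0.095, -0.787]]
ft_force: [0.2, 0.1, -0.6]
gripper_width: 0.281
grip_force: 22.0
```

```bash
python3 -c "
from h import *
theta();off(tgt(.06),tgt(.033));print(arm.state()['grip_force'])"
```

```text
theta 47.29679580271969 1458 axis [-0.9917  0.0961  0.086 ] tilt 38.07671881403328
t 25.52 q [ 0.4976 -0.0667  0.1371  2.3198 -0.7689  0.3635 -0.3339] tcp [ 0.4906 -0.2858  0.1198] z [ 0.6049 -0.1293 -0.7858] y [-0.0875 -0.9916  0.0958]
(np.float64(0.4892), np.float64(-0.2861), np.float64(0.0684)) -> [-0.0325 -0.0045  0.0395]
(np.float64(0.4892), np.float64(-0.2861), np.float64(0.0414)) -> [-0.049  -0.0071  0.0608]
21.99255036539398
```

Request:
send_rows --steps '[{"offset":[-0.011,-0.0015,0.013],"turn":0},{"offset":[-0.022,-0.003,0.026],"turn":0},{"offset":[-0.0295,-0.004,0.036],"turn":0},{"offset":[-0.0295,-0.004,0.036],"turn":0},{"offset":[-0.0295,-0.004,0.036],"turn":0}]'

```text
time: 25.93
tcp_pos: [0.4894, -0.2858, 0.0731]
tool_rot: [[0.791, -0.088, 0.605], [-0.012, -0.992, -0.129], [0.611, 0.095, -0.786]]
ft_force: [-0.2, 0.5, -0.4]
gripper_width: 0.28
grip_force: 22.0
```

```bash
python3 -c "
from h import *
theta();off(tgt(.06),tgt(.033));print(arm.state()['ft_force'])
im,d=arm.get_image('side');it,dt=arm.get_image('top')
a=cv2.resize(im[90:170,365:465],None,fx=4,fy=4,interpolation=2);b=cv2.resize(it[170:250,370:470],None,fx=4,fy=4,interpolation=2);cv2.imwrite('pics/p8.png',np.hstack([a,b]))
p=np.array([.49,-.287,.033]);u=np.array([np.cos(np.radians(-5.5)),np.sin(np.radians(-5.5)),0])
for n,o in(('side',(365,90)),('top',(370,170))):print(n,(proj(n,[p-.046*u,p,p+.046*u])-o)*4)
"
```

```text
theta 47.23334573736127 1446 axis [-0.9918  0.0957  0.0848] tilt 38.208636485197594
t 25.98 q [ 0.4769  0.0255  0.1655  2.3537 -1.0964  0.2998  0.0064] tcp [ 0.4897 -0.2863  0.0739] z [ 0.6058 -0.1293 -0.785 ] y [-0.0878 -0.9915  0.0955]
(np.float64(0.4892), np.float64(-0.2861), np.float64(0.0684)) -> [-0.0038 -0.0006  0.0039]
(np.float64(0.4892), np.float64(-0.2861), np.float64(0.0414)) -> [-0.0203 -0.0032  0.0251]
[ 0.1998  0.0193 -0.5793]
side [[250.0933 157.7675]
 [193.8558 125.2807]
 [139.9801  94.1583]]
top [[185.9625 188.1615]
 [189.4225 131.3271]
 [192.7447  76.7547]]
```

View pics/p8.png

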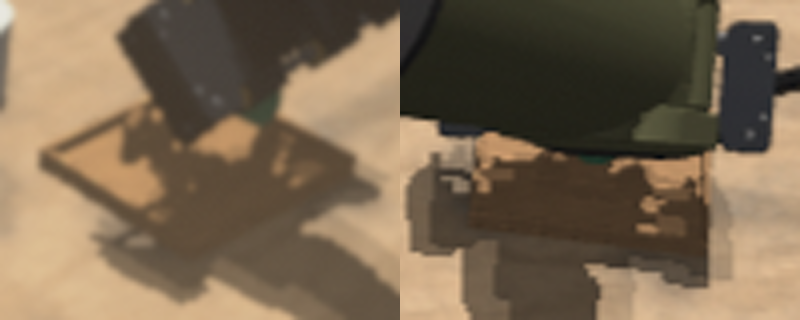

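The picture shows the gripper over the insert, with the green cap end at side (262,108) and top (195,158). It lies in line with the lane.

Request:
send_rows --steps '[{"offset":[-0.004,-0.0007,0.005],"turn":0},{"offset":[-0.008,-0.0014,0.01],"turn":0},{"offset":[-0.011,-0.002,0.0135],"turn":0},{"offset":[-0.011,-0.002,0.0135],"turn":0}]'

```text
time: 26.42
tcp_pos: [0.4883, -0.2856, 0.0549]
tool_rot: [[0.792, -0.089, 0.605], [-0.013, -0.992, -0.129], [0.611, 0.094, -0.786]]
ft_force: [0.5, -0.5, -0.8]
gripper_width: 0.281
grip_force: 22.0
```

```bash
python3 -c "
from h import *
theta();off(tgt(.04),tgt(.036));print(arm.state()['ft_force'])
W=wcam();im,d=arm.get_image('wrist')
v,u=np.mgrid[0:480:1,0:640:1];v,u=v.ravel(),u.ravel();m=d[v,u]>0
P=wbp(W,np.c_[u,v][m],d[v,u][m]);b=P[(P[:,2]>.028)&(P[:,2]<.042)&(abs(P[:,0]-.49)<.045)&(abs(P[:,1]+.287)<.045)]
l=(b[:,:2]-[.49,-.287])@np.array([[.9954,.0958],[-.0958,.9954]])
for sx in(-1,1):
  q=l[(abs(l[:,0]-sx*.031)<.012)];print(sx,len(q),[(round(y,3),int(((q[:,1]>=y)&(q[:,1]<y+.005)).sum())) for y in np.arange(-.045,.045,.005)])
"
```

```text
theta 47.344551012076046 1451 axis [-0.9918  0.0966  0.0834] tilt 38.178941507263694
t 26.47 q [ 0.4878  0.0656  0.1566  2.3649 -1.2572  0.2856  0.1705] tcp [ 0.4884 -0.2858  0.0553] z [ 0.6047 -0.129  -0.7859] y [-0.0888 -0.9916  0.0945]
(np.float64(0.4892), np.float64(-0.2861), np.float64(0.0484)) -> [-0.0036 -0.0004  0.0059]
(np.float64(0.4892), np.float64(-0.2861), np.float64(0.0444)) -> [-0.006  -0.0008  0.0091]
[ 1.1935  0.8307 -0.2358]
-1 0 [(np.float64(-0.045), 0), (np.float64(-0.04), 0), (np.float64(-0.035), 0), (np.float64(-0.03), 0), (np.float64(-0.025), 0), (np.float64(-0.02), 0), (np.float64(-0.015), 0), (np.float64(-0.01), 0), (np.float64(-0.005), 0), (np.float64(-0.0), 0), (np.float64(0.005), 0), (np.float64(0.01), 0), (np.float64(0.015), 0), (np.float64(0.02), 0), (np.float64(0.025), 0), (np.float64(0.03), 0), (np.float64(0.035), 0), (np.float64(0.04), 0)]
1 1285 [(np.float64(-0.045), 0), (np.float64(-0.04), 104), (np.float64(-0.035), 146), (np.float64(-0.03), 226), (np.float64(-0.025), 181), (np.float64(-0.02), 0), (np.float64(-0.015), 0), (np.float64(-0.01), 0), (np.float64(-0.005), 0), (np.float64(-0.0), 0), (np.float64(0.005), 0), (np.float64(0.01), 110), (np.float64(0.015), 215), (np.float64(0.02), 194), (np.float64(0.025), 109), (np.float64(0.03), 0), (np.float64(0.035), 0), (np.float64(0.04), 0)]
```

Request:
send_rows --steps '[{"offset":[0,0.004,0],"turn":0},{"offset":[-0.002,0.004,0.003],"turn":0},{"offset":[-0.0036,0.004,0.006],"turn":0},{"offset":[-0.0036,0.004,0.006],"turn":0}]'

```text
time: 26.85
tcp_pos: [0.4886, -0.2908, 0.0483]
tool_rot: [[0.792, -0.089, 0.604], [-0.013, -0.992, -0.129], [0.611, 0.095, -0.786]]
ft_force: [0.5, -0.2, 0.1]
gripper_width: 0.283
grip_force: 22.0
```

Request:
send_rows --steps '[{"offset":[-0.0012,0,0.0016],"turn":0},{"offset":[-0.0024,0,0.0032],"turn":0},{"offset":[-0.0024,0,0.0032],"turn":0}]'

```text
time: 27.1
tcp_pos: [0.4884, -0.2908, 0.0439]
tool_rot: [[0.792, -0.089, 0.604], [-0.013, -0.992, -0.129], [0.61, 0.094, -0.787]]
ft_force: [-0.2, 0.9, 0.1]
gripper_width: 0.281
grip_force: 22.0
```

```bash
python3 -c "
from h import *
theta();off(tgt(.036,xy=(.4895,-.291)),tgt(.033,xy=(.4895,-.291)));print(arm.state()['ft_force'])
"
```

```text
theta 47.40089759569644 1449 axis [-0.9918  0.0968  0.0831] tilt 38.13596099391543
t 27.15 q [ 0.5038  0.0991  0.1522  2.3618 -1.3563  0.2882  0.2794] tcp [ 0.4884 -0.2907  0.0439] z [ 0.6039 -0.1288 -0.7866] y [-0.0889 -0.9916  0.094 ]
(np.float64(0.4887), np.float64(-0.2901), np.float64(0.0444)) -> [ 0.0005 -0.0006 -0.0003]
(np.float64(0.4887), np.float64(-0.2901), np.float64(0.0414)) -> [-0.0013 -0.0009  0.0021]
[ 0.0488  0.08   -0.6918]
```

Request:
send_rows --steps '[{"offset":[-0.0006,0,0.0008],"turn":0},{"offset":[-0.0006,0,0.0008],"turn":0}]'

```text
time: 27.32
tcp_pos: [0.4885, -0.2908, 0.043]
tool_rot: [[0.792, -0.089, 0.604], [-0.013, -0.992, -0.129], [0.61, 0.094, -0.786]]
ft_force: [0.2, 0.4, 0.1]
gripper_width: 0.282
grip_force: 22.0
```

Request:
send_rows --steps '[{"offset":[-0.0006,0,0.0008],"turn":0},{"offset":[-0.0006,0,0.0008],"turn":0}]'

```text
time: 27.48
tcp_pos: [0.4889, -0.2911, 0.0425]
tool_rot: [[0.791, -0.089, 0.605], [-0.013, -0.992, -0.129], [0.611, 0.094, -0.786]]
ft_force: [-0.9, 0.7, 2.1]
gripper_width: 0.28
grip_force: 22.0
```

Request:
send_rows --steps '[{"offset":[-0.0006,0,0.0008],"turn":0},{"offset":[-0.0006,0,0.0008],"turn":0}]'

```text
time: 27.65
tcp_pos: [0.4893, -0.2915, 0.0421]
tool_rot: [[0.791, -0.089, 0.606], [-0.013, -0.992, -0.129], [0.612, 0.095, -0.785]]
ft_force: [-2.0, 1.2, 6.1]
gripper_width: 0.284
grip_force: 22.0
```

Request:
send_rows --steps '[{"offset":[-0.0006,0,0.0008],"turn":0},{"offset":[-0.0006,0,0.0008],"turn":0}]'

```text
time: 27.82
tcp_pos: [0.4896, -0.2919, 0.0415]
tool_rot: [[0.79, -0.09, 0.606], [-0.013, -0.991, -0.13], [0.613, 0.095, -0.785]]
ft_force: [-2.4, 0.6, 6.8]
gripper_width: 0.28
grip_force: 22.0
```

Request:
send_rows --steps '[{"offset":[-0.0006,0,0.0008],"turn":0},{"offset":[-0.0006,0,0.0008],"turn":0}]'

```text
time: 27.98
tcp_pos: [0.4897, -0.2922, 0.0407]
tool_rot: [[0.79, -0.09, 0.606], [-0.013, -0.991, -0.13], [0.613, 0.095, -0.784]]
ft_force: [-1.7, 0.5, 6.9]
gripper_width: 0.279
grip_force: 22.0
```

```bash
python3 -c "
from h import *
theta();off();print(arm.state()['ft_force'])
"
```

```text
theta 49.798190680696656 1459 axis [-0.9949  0.0937  0.0383] tilt 38.326225221292475
t 28.03 q [ 0.5097  0.1104  0.1478  2.361  -1.404   0.2875  0.3285] tcp [ 0.4897 -0.2922  0.0407] z [ 0.6063 -0.1302 -0.7845] y [-0.0897 -0.9914  0.0951]
[-2.047   0.111   7.7542]
```

Request:
send_rows --steps '[{"offset":[-0.0006,0,0.0008],"turn":0},{"offset":[-0.0009,0,0.0012],"turn":0}]'

```text
time: 28.2
tcp_pos: [0.4898, -0.2925, 0.0397]
tool_rot: [[0.79, -0.09, 0.607], [-0.013, -0.991, -0.13], [0.613, 0.095, -0.784]]
ft_force: [-7.3, 2.8, 15.1]
gripper_width: 0.282
grip_force: 22.0
```

Request:
send_rows --steps '[{"offset":[0.0006,0,-0.0008],"turn":0},{"offset":[0.0006,0,-0.0008],"turn":0},{"offset":[0.0006,0,-0.0008],"turn":0},{"offset":[0.0006,0,-0.0008],"turn":0},{"offset":[0.0006,0,-0.0008],"turn":0}]' --gripper 0.5

```text
time: 28.62
tcp_pos: [0.4883, -0.2909, 0.0381]
tool_rot: [[0.792, -0.088, 0.604], [-0.013, -0.992, -0.128], [0.61, 0.094, -0.787]]
ft_force: [0.6, 0.6, -0.5]
gripper_width: 0.486
grip_force: 0.0
```

```bash
python3 -c "
from h import *
theta();off();s=arm.state();print(s['ft_force'],s['gripper_width'],s['grip_force'])
"
```

```text
theta 51.45508540479605 1467 axis [-0.9958  0.0901  0.0134] tilt 38.099378134689715
t 28.67 q [ 0.5101  0.1133  0.1469  2.3632 -1.4078  0.2871  0.3331] tcp [ 0.4883 -0.291   0.0382] z [ 0.6036 -0.1285 -0.7869] y [-0.0887 -0.9916  0.0939]
[ 0.2597  0.1673 -0.3171] 0.49190624933654814 0.0
```

Request:
send_rows --steps '[{"offset":[0,0,-0.01],"turn":0},{"offset":[0,0,-0.02],"turn":0},{"offset":[0,0,-0.04],"turn":0},{"offset":[0,0,-0.06],"turn":0},{"offset":[0.02,0,-0.09],"turn":0},{"offset":[0.05,0,-0.12],"turn":0},{"offset":[0.09,0,-0.15],"turn":0},{"offset":[0.12,0,-0.17],"turn":0},{"offset":[0.12,0,-0.17],"turn":0}]' --gripper 0.45

```text
time: 29.42
tcp_pos: [0.4835, -0.2716, 0.2527]
tool_rot: [[0.788, -0.089, 0.61], [-0.009, -0.991, -0.133], [0.616, 0.099, -0.781]]
ft_force: [1.4, -0.2, 0.8]
gripper_width: 0.552
grip_force: 0.0
```

```bash
python3 -c "
from h import *
off();print(arm.state()['ft_force'])
u0=np.array([np.cos(np.radians(-5.5)),np.sin(np.radians(-5.5))])
for n in('side','top','wrist'):
    W=wcam();im,d=arm.get_image(n)
    if n=='wrist':
        v,u=np.nonzero((d>0)&(d<.6));P=wbp(W,np.c_[u,v],d[v,u])
    else: _,P=cloud(n,d)
    b=P[(abs(P[:,0]-.49)<.06)&(abs(P[:,1]+.29)<.02)&(P[:,2]>.04)&(P[:,2]<.055)]
    if len(b)<20: print(n,len(b));continue
    l=(b[:,:2]-[.4895,-.2915])@np.c_[u0,[-u0[1],u0[0]]]
    k=np.polyfit(l[:,0],l[:,1],1)
    print(n,len(b),'along',np.percentile(l[:,0],[1,99]),'across',np.percentile(l[:,1],[2,50,98]),'slope',k[0],'top z',np.percentile(b[l[:,0]<-.02][:,2],98) if (l[:,0]<-.02).any() else 0,np.percentile(b[l[:,0]>.02][:,2],98) if (l[:,0]>.02).any() else 0)
    for t in('spool','rubber','measure'):print(t,[(round(r['p'],2),np.round(r['rect']).tolist()) for r in arm.look_for(n,t)][:1])
"
```

```text
t 29.42 q [ 0.6427 -0.2802 -0.0222  2.1998 -0.4381  0.6344 -0.7297] tcp [ 0.4835 -0.2716  0.2527] z [ 0.6098 -0.1334 -0.7813] y [-0.0894 -0.991   0.0994]
[ 1.435  -0.1512  0.792 ]
side 203 along [-0.0478  0.0436] across [-0.0088  0.0033  0.0108] slope 0.000596267325103766 top z 0.0495413407232639 0.047267966905687006
spool [(0.6, [196.0, 207.0, 21.0, 30.0])]
rubber [(0.81, [252.0, 252.0, 16.0, 22.0])]
measure [(0.66, [322.0, 122.0, 33.0, 27.0])]
top 269 along [-0.047   0.0464] across [-0.0119  0.0007  0.012 ] slope 0.008122790590314694 top z 0.05078362671249861 0.05099577165810877
spool [(0.57, [204.0, 159.0, 13.0, 20.0])]
rubber []
measure []
wrist 1022 along [-0.0341  0.0439] across [-0.0127 -0.0022  0.0077] slope 0.008435114860024982 top z 0.047000855021902134 0.04547359649963499
spool [(0.28, [188.0, 196.0, 65.0, 71.0])]
rubber []
measure [(0.73, [188.0, 196.0, 62.0, 74.0])]
```

```bash
python3 -c "
from rig import arm
print(arm.job_done())"
```

```text
the job is handed in; nothing more can be done
None
```

The glue stick is level in both notches of the insert by my camera checks, with the spool, eraser and tape measure still in place; I handed the job in at about 29.5 s, and no verdict came back. The press on the bench only swung it part of the way, so I finished levelling it by turning the wrist and pressing it lightly into the notches.

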